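Stand the airbrush gas cylinder in its bench bracket

ROBOT

A 6-joint arm with a two-finger parallel gripper is mounted at the origin on the work surface. World frame = base frame: x ahead of the robot, y to its left, z up, the work surface at z = 0. Lengths are in mm, angles in rad, forces in N, time in s.
With the tool pointing down it reaches from about 400 to 925 mm from the base axis. Payload 12.5 kg.
Tool frame: the origin (TCP) lies at the centre of the arm's flange, where the gripper is bolted on; the fingertips stand 190 mm ahead of it and the grasp point (between the pads) lies env.grip_point_offset ahead of it (env.grip_point_offset is the distance from the TCP to the grasp point, in mm); z points along the fingers, x is the direction in which the jaws open and shut, and the axes are right-handed (so a half turn about z gives the same grasp; the last joint's range is limited). The gripper opens to 95 mm and grips with 3 to 60 N. Pads are 20 mm wide; open, the fingers measure 119 mm over their backs; the gripper's body (75 mm by 180 mm) begins 59 mm behind the grasp point.
Start: joints at [-1.259, 0.491, 1.559, -0, 1.092, -0.106], TCP at [253.613, -571.232, 404.761] pointing down, gripper open.
Joint ranges: [-3.1, 3.1], [-0.84, 2.19], [0.05, 2.79], [-1.13, 4.28], [0.06, 2.93], [-2.69, 2.69]. Speed limits (rad/s): [2.22, 2.22, 2.79, 3.14, 3.14, 3.14].

INTERFACE

Orientations are given as [roll, pitch, yaw] about the fixed x, y, z axes, in that order (R = Rz(yaw) Ry(pitch) Rx(roll)).
In Python, from cell import state, read_camera, camera_model, job_done, env gives the robot as it stands.
- The arm moves only by the tool arm_command, never from a script. Its argument "steps" is a list of rows, each a list of 6 numbers: the shift along the tool's x, y, z in cm, then the turn, a rotation vector about the tool's x, y, z in degrees. In form: [[dx, dy, dz, rx, ry, rz], ...]. A call has 1 to 12 rows; each row is the pose to reach, as a shift and turn from the pose commanded when the call began, along the tool's axes at that moment; what a row does not reach only later rows make up. A row lasts 1/12 s, in which the tool goes at most 41.7 mm and 7.16 degrees, less where a joint would pass 70% of its speed; a pose out of reach is approached as far as the arm can. A call with a gripper value outside its range is refused whole. "jaw" is the finger opening in cm, from 0 to 9.51, set as the call begins (left out, the last holds). The fingers move at their own pace and stop on an object; the grip force is fixed at half the most. Time passes only in rows, so rows that repeat a pose let the fingers close. It gives the time, the measured TCP pose, the force and the opening at its end, in the units of the state.
- state(): the state, without advancing time (a new reading comes with each control period).
- read_camera(name): name is "scene" or "top"; returns the picture (400x640x3 uint8, red, green, blue); there is no depth.
- camera_model(name): a dict with "K" (3x3 intrinsics, pixels), "k1" (the pictures are not rectified: a ray, as slopes to the right and down, at radius r is drawn at 1 + k1 r^2 times it, then the intrinsics apply), "xyz" and "rotation" of the camera in the world. Camera axes: x right, y up, looking along -z (the intrinsics and any distortion apply to the point x, -y, -z); pixel columns grow to the right and rows downward; lengths in mm; the calibration is good to about 2 mm. A picture is of the moment at which its call begins. camera_model takes no time and is no camera call.
- job_done(): hands the job in, once; it reports no verdict.
The state is a dict: "t": time; "joints": joint angles; "qvel": joint speeds; "tau": joint torques, N m; "eef_pos": TCP position; "tcp_rot": TCP orientation; "ft_force": force on the tool from outside, world axes, zero at the start; "moment": the same for the moment, N m; "opening": opening from 0.0 (shut) to 1.0 (fully open).
Only numpy, scipy, OpenCV 4.12 (cv2) and the standard library are available. Lean on these libraries where they do the work, as an engineer would, in place of code of your own. Each camera call takes 0.05 s, during which the arm holds its last target. There are 200 camera calls.

TASK

The airbrush gas cylinder is lying on the bench. Tip it up onto its foot by the cap end, with the foot staying down on the bench rather than lifting it into the air and without letting it topple, and stand it upright, fully back in the V saddles of the bench bracket. Then swing the bracket's retaining bar fully shut across the front of it, let go, and leave the other things on the bench where they are.

Things in the scene. Friction and masses are not known exactly. Their poses are not given: they have to be found in the camera images.
- cylinder: gas cylinder lying on its side, 238 mm long, 0.5-0.85 kg. Origin: centre of its flat foot; z axis runs along it, foot to cap. Bare aluminium body 50 mm in diameter from 0 to 165 mm (12 mm rubber boot, flush), grey shoulder to 188, plain steel cap 32 mm in diameter from 191 to 238. Lying, its axis is 25 mm high; it can roll. It pivots on its foot rim; standing, it tips over past 12 degrees
- cap_grip (a point): point on the cylinder's axis in the middle of the steel cap, 215 mm from the foot; a place to grip across the 32 mm cap. Axes as cylinder.
- bracket: grey steel bracket, fixed, 165 mm high, 98 wide. Origin: on the bench under a seated cylinder's axis. The mouth opens to its -x (the cylinder goes in along +x), z up. Two 90-degree V saddles (25-47 and 111-134 mm high) touch a seated cylinder 45 degrees either side of its back. Two side arms, 110-135 mm high, inner faces 43 mm either side of the mid-plane, reach 30 mm in front of the origin
- bracket_seat (a point): same point and axes as bracket: the spot on the bench for the centre of the cylinder's foot.
- gate (a joint): the steel retaining bar's swing about an upright pin at the front of the bracket's +y arm, rad: 0 = shut across the mouth, growing as its free end swings out to the front; 1.57 = straight out, 2.5 = limit. Starts 1.6-2.3. Stiff (0.06 N m): it stays where left; no latch or spring. The bar is 20 mm high, centred 122 mm above the bench; shut, it passes 5 mm in front of a seated cylinder
- gate_hinge (a point): on the bar's hinge pin, 33 mm in front (-x) of the bracket's origin and 52 mm to its +y, 122 mm high. Its axes turn with the bar: the bar runs 106 mm along its -y axis, and shut they are parallel to the bracket's. Opening turns it clockwise seen from above; the bar is 5 mm thick
- gate_handle (a point): middle of the upright handle peg at the bar's free end: 12 mm in diameter, free from 119 to 165 mm above the bench, a 16 mm black ball on top up to 181 mm. This point is 150 mm high and lies 21 mm along -x and 107 mm along -y of the gate_hinge axes. Axes as gate_hinge
- paint_bottle: bystander: yellow paint bottle, 56 mm in diameter, 150 mm high, standing; origin under its centre
- green_bottle: bystander: green paint bottle, 58 mm in diameter, 130 mm high, standing; origin under its centre
- paint_tub: bystander: white lidded paint tub, 90 mm in diameter, 75 mm high; origin under its centre
- brush_pot: bystander: red pot of brushes, 72 mm in diameter at the rim, about 185 mm high with the brushes, which lean out up to 35 mm from its centre; origin under its centre
- regulator: bystander: brass pressure regulator with a gauge, within 50 mm of its origin, 70 mm high; origin under its centre
- spanner: bystander: open-ended spanner lying flat, 120 mm long along its x axis; origin about its middle
- tripod: bystander: small black table tripod, legs reach 60 mm from its centre, 125 mm high; origin under its centre
Mind the look-alikes: they are no part of the job. There is more than one size of the bracket; the one meant has the size given above.

How it is judged:
By the outcome, as a careful person would: the job done as asked, in the order asked, and still so for the second after the job is handed in, with the robot touching nothing.
It also fails if it takes over 67 s, if anything falls off the work surface, if the arm or the gripper's body presses on something with over 40 N, if the wrist force passes 120 N, or if a joint passes its speed limit or range.

## Working session

There is one attempt and no reset: what is moved stays moved. The work goes in short steps, Python scripts to look and compute and a tool call to move; the robot and the scene stay as the last step left them, time stands still between calls to the robot, and variables do not carry over. Pictures are saved under pics/ and viewed, about 8 in all and at most 12, crops included, and the job is handed in when it is done.

Besides the shell and the picture viewer there is one more tool, called after "Call:" as a command line: name --pt "numbers of a row" for each row, then --argument value for the rest. arm_command: Moves the arm, as the interface text tells. Its arguments: {"type":"object","properties":{"steps":{"type":"array"},"jaw":{"type":"number"}},"required":["steps"]}

```bash
mkdir -p pics; ls; cat > h.py <<'E'
import numpy as np, cv2
from scipy.spatial.transform import Rotation as R
from cell import state, read_camera, camera_model, env
def snap(n,f):
    im=read_camera(n); cv2.imwrite('pics/'+f,im[:,:,::-1]); return im
def rot(c):
    r=np.array(c['rotation'],float)
    return r if r.shape==(3,3) else R.from_euler('xyz',r).as_matrix()
def proj(n,P):
    c=camera_model(n); p=(np.atleast_2d(P)-np.array(c['xyz']))@rot(c)
    s=np.c_[p[:,0]/-p[:,2],-p[:,1]/-p[:,2]]; s=s*(1+c['k1']*(s**2).sum(1,keepdims=True))
    K=np.array(c['K']); return s@K[:2,:2].T+K[:2,2]
def ray(n,uv):
    c=camera_model(n);K=np.array(c['K']); d=(np.array(uv,float)-K[:2,2])@np.linalg.inv(K[:2,:2]).T
    s=d.copy()
    for _ in range(30): s=d/(1+c['k1']*(s@s))
    return np.array(c['xyz'],float), rot(c)@np.array([s[0],-s[1],-1])
def at(n,uv,z):
    o,d=ray(n,uv); return o+d*(z-o[2])/d[2]
def tri(*obs):
    A=np.zeros((3,3));b=np.zeros(3)
    for n,uv in obs:
        o,d=ray(n,uv); d/=np.linalg.norm(d); M=np.eye(3)-np.outer(d,d); A+=M;b+=M@o
    return np.linalg.solve(A,b)
E
python3 - <<'E'
from h import *
print(state(), env.grip_point_offset)
for n in ('scene','top'): print(camera_model(n)); snap(n,n+'0.png')
E
```

```text
pics
{'t': 0.0, 'joints': array([-1.25860988e+00,  4.91573369e-01,  1.55945503e+00, -2.44176140e-05,
        1.09167730e+00, -1.05579944e-01]), 'qvel': array([ 1.27329837e-03, -7.71869510e-05,  1.12230645e-03, -7.87519201e-04,
        4.85269239e-04,  1.02810055e-03]), 'tau': array([ 2.72305388e-04, -6.12643504e+01, -2.58182162e+01,  6.92427484e-02,
        4.81717160e-02, -7.08846324e-05]), 'eef_pos': array([ 253.59623652, -571.20589589,  404.15112468]), 'tcp_rot': array([-3.14149689e+00,  1.10913286e-03, -1.15301861e+00]), 'ft_force': array([-0.44320462,  0.70609955, -0.06924381]), 'moment': array([0.00577788, 0.03461904, 0.03127329]), 'opening': 1.001202690881883} 171.3
{'K': array([[447.61274402,   0.        , 318.22384839],
       [  0.        , 447.61274402, 204.90848411],
       [  0.        ,   0.        ,   1.        ]]), 'k1': -0.006243547121921798, 'xyz': array([ 998.4401161 , -906.04898519, 1136.20932437]), 'rotation': array([ 0.81606881, -0.01369315,  0.49792965])}
{'K': array([[513.32065024,   0.        , 324.67343937],
       [  0.        , 513.32065024, 198.18442998],
       [  0.        ,   0.        ,   1.        ]]), 'k1': -0.037513646844608145, 'xyz': array([ 376.39833113,   53.01311898, 1435.42759169]), 'rotation': array([ 0.09237201, -0.01814984, -1.56367779])}
```

View pics/scene0.png

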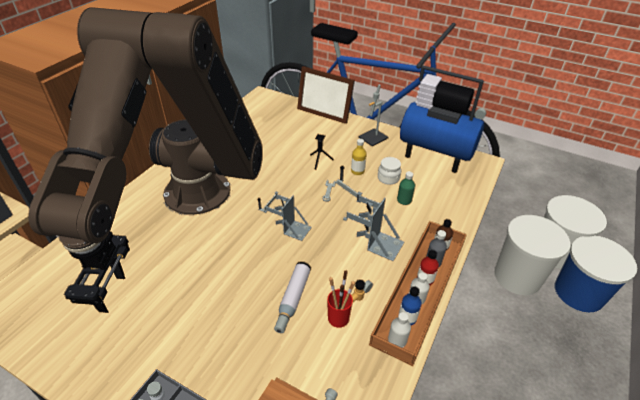

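View pics/top0.png

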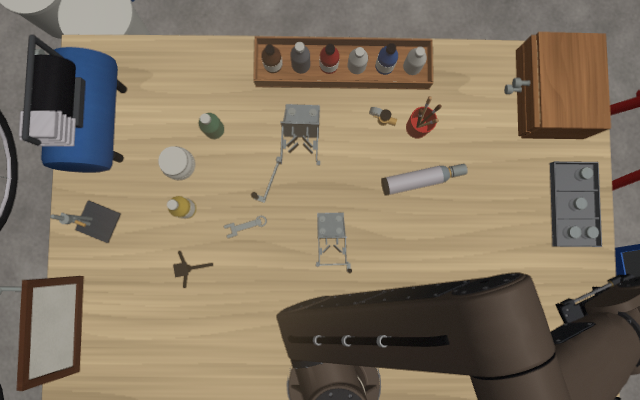

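The large bracket sits near top px (300,130) with its gate open towards (257,196). The small look-alike is at (330,240). The cylinder runs from its foot at (384,186) to its cap at (466,170). I'll enlarge both views.

```bash
python3 - <<'E'
import cv2
a=cv2.imread('pics/top0.png')[90:210,235:475]; b=cv2.imread('pics/scene0.png')[160:340,230:430]
cv2.imwrite('pics/topc.png',cv2.resize(a,None,fx=3.3,fy=3.3,interpolation=cv2.INTER_CUBIC))
cv2.imwrite('pics/scenec.png',cv2.resize(b,None,fx=3.3,fy=3.3,interpolation=cv2.INTER_CUBIC))
E
```

```text
(no output)
```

View pics/topc.png

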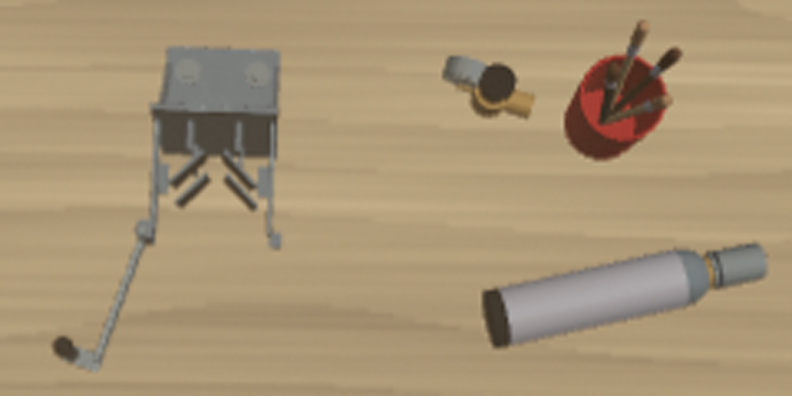

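View pics/scenec.png

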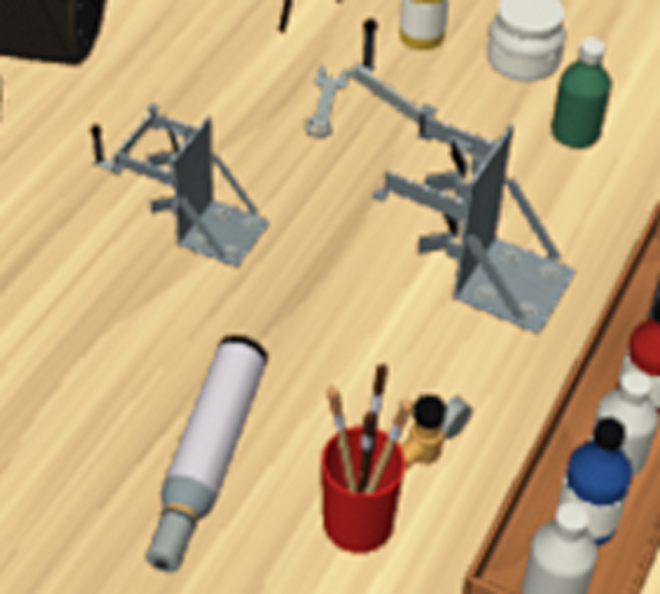

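```bash
cat > m.py <<'E'
from h import *
T=lambda x,y:('top',[(x+.5)/3.3-.5+235,(y+.5)/3.3-.5+90]); S=lambda x,y:('scene',[(x+.5)/3.3-.5+230,(y+.5)/3.3-.5+160])
E
python3 - <<'E'
from m import *
np.set_printoptions(precision=1,suppress=True)
for n,a,b in [('ball',T(65,348),S(370,28)),('hinge',T(145,226),S(429,112)),('armtip-',T(275,241),S(380,190)),('walltop+',T(152,107),S(510,128)),
  ('base+',T(166,47),S(574,270)),('base-',T(279,50),S(540,330)),('footc',T(490,319),S(243,350)),('cap',T(766,262),S(164,560))]:
    X=tri(a,b); print(n,X, 'res',[np.round(proj(k[0],X)[0]-k[1],1) for k in (a,b)])
f=at(*T(490,319),25);c=at(*T(765,262),25);print('top z25',f,c,np.linalg.norm(f-c))
f=at(*S(243,350),25);c=at(*S(163,560),25);print('scene z25',f,c,np.linalg.norm(f-c))
print(at(*T(600,115),60)); print(at(*T(490,90),50))
E
```

```text
ball [500.8 205.4 169.8] res [array([-0.2, -0.4]), array([-0.3,  0. ])]
hinge [598.4 148.8 139. ] res [array([-0., -0.]), array([-0.,  0.])]
armtip- [592.8  48.4 111.5] res [array([-0.2, -0.3]), array([-0.3,  0. ])]
walltop+ [686.7 143.2 161.1] res [array([0., 0.]), array([ 0., -0.])]
base+ [777.9 143.    3.3] res [array([0.1, 0.1]), array([ 0.1, -0. ])]
base- [776.5  46.    7.5] res [array([-0.2, -0.3]), array([-0.3,  0. ])]
footc [ 541.5 -133.    28.3] res [array([-0. , -0.1]), array([-0.1,  0. ])]
cap [ 594.5 -364.8   31.3] res [array([-0.7, -1. ]), array([-1.3,  0.1])]
top z25 [ 541.7 -133.6   25. ] [ 592.6 -367.7   25. ] 239.64038670388743
scene z25 [ 540.4 -130.6   25. ] [ 594.4 -360.3   25. ] 235.94031743059875
[ 709.1 -221.4   60. ]
[ 731.7 -131.1   50. ]
```

```bash
cat > go.py <<'E'
# python3 go.py x y z yaw_deg ... -> row(s) in tool axes (tool kept pointing down) from present pose; x y z = grasp point
import sys; from h import *
s=state(); p=np.array(s['eef_pos']); Rt=R.from_euler('xyz',s['tcp_rot'])
print('t',s['t'],'grasp',np.round(p+Rt.apply([0,0,171.3]),1),'rpy',np.degrees(s['tcp_rot']).round(1),'F',s['ft_force'].round(1),'open',round(s['opening']*95.1,1),'j',s['joints'].round(2))
a=np.array(sys.argv[1:],float).reshape(-1,4)
for x,y,z,w in a:
    d=Rt.inv().apply(np.array([x,y,z+171.3])-p)/10
    print(d.round(2), np.degrees((Rt.inv()*R.from_euler('xyz',[180,0,w],degrees=True)).as_rotvec()).round(1))
E
python3 go.py 588.6 -342.7 130 12.8 588.6 -342.7 25 12.8
```

```text
t 0.1 grasp [ 253.5 -571.   232.9] rpy [-1.80e+02  1.00e-01 -6.61e+01] F [-0.2 -0.1  0.1] open 95.0 j [-1.26  0.49  1.56 -0.    1.09 -0.11]
[ -7.28 -39.89  10.3 ] [ -0.    0.  -78.9]
[ -7.27 -39.89  20.8 ] [ -0.    0.  -78.9]
```

Call:
arm_command --pt "-0.6 -3.3 0.8 0 0 -6.6" --pt "-1.2 -6.6 1.7 0 0 -13.2" --pt "-1.8 -10 2.6 0 0 -19.7" --pt "-2.4 -13.3 3.4 0 0 -26.3" --pt "-3.0 -16.6 4.3 0 0 -32.9" --pt "-3.6 -20 5.2 0 0 -39.5" --pt "-4.2 -23.3 6 0 0 -46" --pt "-4.8 -26.6 6.9 0 0 -52.6" --pt "-5.5 -30 7.7 0 0 -59.2" --pt "-6.1 -33.3 8.6 0 0 -65.8" --pt "-6.7 -36.6 9.5 0 0 -72.3" --pt "-7.3 -39.9 10.3 0 0 -78.9" --jaw 7

```text
t: 1.1
eef_pos: [589.9, -341.4, 300.8]
tcp_rot: [-3.141, 0.001, 0.23]
ft_force: [-0.7, -1.5, -0.3]
opening: 0.737
```

```bash
python3 go.py 588.6 -342.7 25 12.8; python3 - <<'E'
from h import *
a=snap('scene','s1.png');b=snap('top','t1.png')
a=a[200:350,230:390][:,:,::-1].copy(); b=b[130:230,370:480][:,:,::-1].copy()
f=lambda i,k:cv2.resize(i,None,fx=k,fy=k,interpolation=cv2.INTER_CUBIC)
a=f(a,2.5);b=f(b,3.6)
h=max(a.shape[0],b.shape[0]); pad=lambda i:cv2.copyMakeBorder(i,0,h-i.shape[0],0,0,cv2.BORDER_CONSTANT)
cv2.imwrite('pics/c1.png',np.hstack([pad(a),pad(b)]))
E
```

```text
t 1.1 grasp [ 589.8 -341.3  129.5] rpy [-180.     0.    13.2] F [-0.7 -1.5 -0.3] open 70.1 j [-0.62  0.68  1.51 -0.    0.96 -0.85]
[-0.15  0.11 10.45] [-0.   0.   0.4]
```

View pics/c1.png

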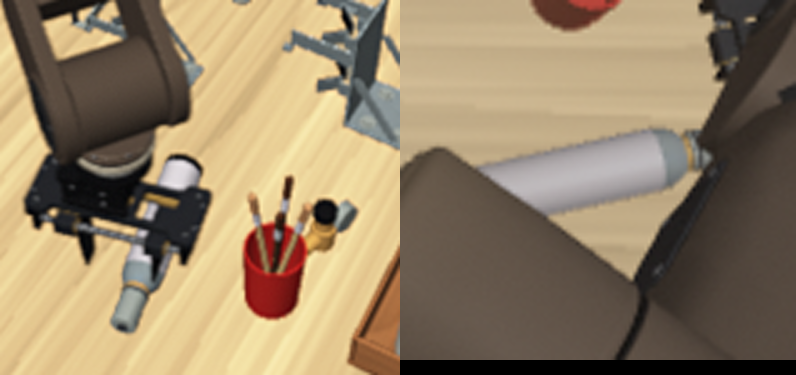

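The left pane shows the jaws straddling the cylinder near the cap (about px 150,270), with the pot at (275,270) clear of the gripper. Next is to descend and grip.

Call:
arm_command --pt "-0.1 0.1 3 0 0 0.4" --pt "-0.1 0.1 6 0 0 0.4" --pt "-0.1 0.1 8.5 0 0 0.4" --pt "-0.1 0.1 10 0 0 0.4" --pt "-0.1 0.1 10.4 0 0 0.4" --pt "-0.1 0.1 10.4 0 0 0.4"

```text
t: 1.7
eef_pos: [587.5, -344.0, 196.6]
tcp_rot: [-3.14, 0.002, 0.216]
ft_force: [-0.0, -0.3, -0.4]
opening: 0.737
```

Call:
arm_command --pt "0 0 0 0 0 0" --pt "0 0 0 0 0 0" --pt "0 0 0 0 0 0" --pt "0 0 0 0 0 0" --pt "0 0 0 0 0 0" --pt "0 0 0 0 0 0" --pt "0 0 0 0 0 0" --pt "0 0 0 0 0 0" --jaw 2

```text
t: 2.37
eef_pos: [588.0, -343.9, 198.0]
tcp_rot: [3.141, -0.0, 0.217]
ft_force: [-0.0, 1.1, 2.7]
opening: 0.332
```

```bash
python3 - <<'E'
from h import *
import subprocess
s=state(); g=s['eef_pos']+R.from_euler('xyz',s['tcp_rot']).apply([0,0,171.3])
print(g)
u=np.array([.2206,-.9754,0]); rad=np.hypot(215,25); a0=np.arctan2(25,215)
args=[]
for d in range(0,91,10):
    a=a0+np.radians(d)
    q=g+u*(rad*np.cos(a)-215)+np.array([0,0,rad*np.sin(a)-25]); args+=[*q,12.9]
print(subprocess.run(['python3','go.py',*map(str,args)],capture_output=True,text=True).stdout)
snap('scene','s2.png')
E
```

```text
[ 588.11277804 -343.93912535   26.74731489]
t 2.3667 grasp [ 588.1 -343.9   26.7] rpy [180.   -0.   12.4] F [-0.   1.1  2.7] open 31.5 j [-0.63  0.8   1.57 -0.    0.77 -0.84]
[0.01 0.01 0.  ] [ 0.  -0.  -0.5]
[ 0.   -0.75 -3.7 ] [ 0.  -0.  -0.5]
[-0.   -2.14 -7.2 ] [ 0.  -0.  -0.5]
[-1.000e-02 -4.120e+00 -1.042e+01] [ 0.  -0.  -0.5]
[ -0.02  -6.62 -13.24] [ 0.  -0.  -0.5]
[ -0.04  -9.58 -15.58] [ 0.  -0.  -0.5]
[ -0.05 -12.9  -17.38] [ 0.  -0.  -0.5]
[ -0.07 -16.48 -18.57] [ 0.  -0.  -0.5]
[ -0.09 -20.21 -19.12] [ 0.  -0.  -0.5]
[ -0.11 -23.98 -19.01] [ 0.  -0.  -0.5]

this script no longer has the robotException ignored in: <_io.TextIOWrapper mode='rw' encoding='UTF-8'>
Traceback (most recent call last):
BrokenPipeError: [Errno 32] Broken pipe
```

Call:
arm_command --pt "0 -0.15 -0.9 0 0 0" --pt "0 -0.3 -1.9 0 0 0" --pt "0 -0.75 -3.7 0 0 0" --pt "0 -1.15 -5 0 0 0" --pt "0 -1.65 -6.2 0 0 0" --pt "0 -2.15 -7.2 0 0 0" --pt "0 -2.8 -8.4 0 0 0" --pt "0 -3.4 -9.4 0 0 0" --pt "0 -4.1 -10.4 0 0 0" --pt "0 -4.9 -11.4 0 0 0" --pt "0 -5.75 -12.4 0 0 0" --pt "0 -6.6 -13.25 0 0 0"

```text
t: 3.37
eef_pos: [573.5, -278.5, 331.2]
tcp_rot: [3.141, -0.0, 0.217]
ft_force: [0.2, -0.1, -5.2]
opening: 0.328
```

```bash
python3 go.py; python3 - <<'E'
from h import *
a=snap('scene','s3.png')[140:360,200:420,::-1]; b=snap('top','t3.png')[100:230,340:490,::-1]
a=cv2.resize(a,(400,400)); b=cv2.resize(b,(400,347)); b=cv2.copyMakeBorder(b,0,53,0,0,cv2.BORDER_CONSTANT)
cv2.imwrite('pics/c3.png',np.hstack([a,b]))
E
```

```text
t 3.3667 grasp [ 573.5 -278.5  159.9] rpy [180.   -0.   12.4] F [ 0.2 -0.1 -5.2] open 31.2 j [-0.56  0.58  1.6  -0.    0.95 -0.77]
```

View pics/c3.png

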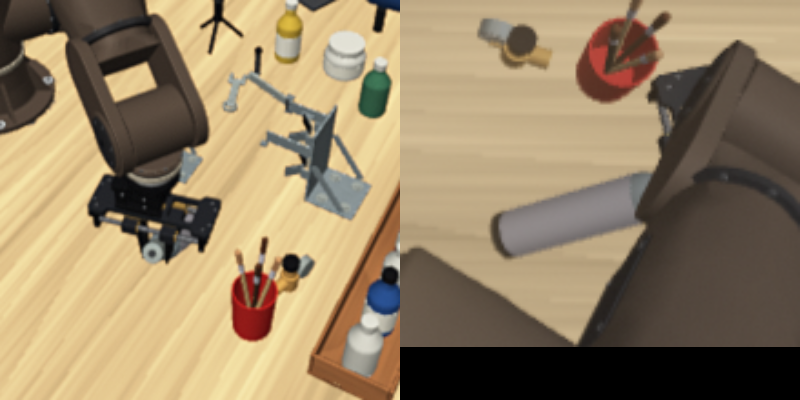

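The cylinder is tilted about 40° and pivoting in the pads. The foot rim is still on the bench at right-pane px (497,230), which matches a pivot on the rim. I'll carry on up.

Call:
arm_command --pt "0 -0.95 -0.8 0 0 0" --pt "0 -1.95 -1.6 0 0 0" --pt "0 -2.95 -2.35 0 0 0" --pt "0 -4 -3 0 0 0" --pt "0 -5.1 -3.6 0 0 0" --pt "0 -6.3 -4.15 0 0 0" --pt "0 -7.45 -4.6 0 0 0" --pt "0 -8.65 -5 0 0 0" --pt "0 -9.85 -5.35 0 0 0" --pt "0 -11.1 -5.6 0 0 0" --pt "0 -12.35 -5.8 0 0 0" --pt "0 -13.6 -5.9 0 0 0"

```text
t: 4.47
eef_pos: [544.1, -145.3, 389.5]
tcp_rot: [3.141, -0.0, 0.217]
ft_force: [0.6, -0.7, -4.8]
opening: 0.332
```

Call:
arm_command --pt "0 -0.6 0 0 0 0" --pt "0 -1.3 0 0 0 0" --pt "0 -1.9 0 0 0 0" --pt "0 -2.5 0.05 0 0 0" --pt "0 -3.1 0.1 0 0 0" --pt "0 -3.75 0.1 0 0 0" --pt "0 -3.75 0.1 0 0 0"

```text
t: 5.05
eef_pos: [536.1, -109.0, 388.1]
tcp_rot: [-3.141, 0.0, 0.217]
ft_force: [0.7, 0.9, -5.0]
opening: 0.334
```

```bash
python3 go.py; python3 - <<'E'
from h import *
a=snap('scene','s4.png')[100:300,200:400,::-1]; b=snap('top','t4.png')[90:230,240:440,::-1]
a=cv2.resize(a,(400,400)); b=cv2.resize(b,(400,280)); b=cv2.copyMakeBorder(b,0,120,0,0,cv2.BORDER_CONSTANT)
cv2.imwrite('pics/c4.png',np.hstack([a,b]))
E
```

```text
t 5.05 grasp [ 536.  -109.   216.8] rpy [-180.     0.    12.5] F [ 0.7  0.9 -5. ] open 31.7 j [-0.32  0.4   1.77  0.    0.97 -0.54]
```

View pics/c4.png

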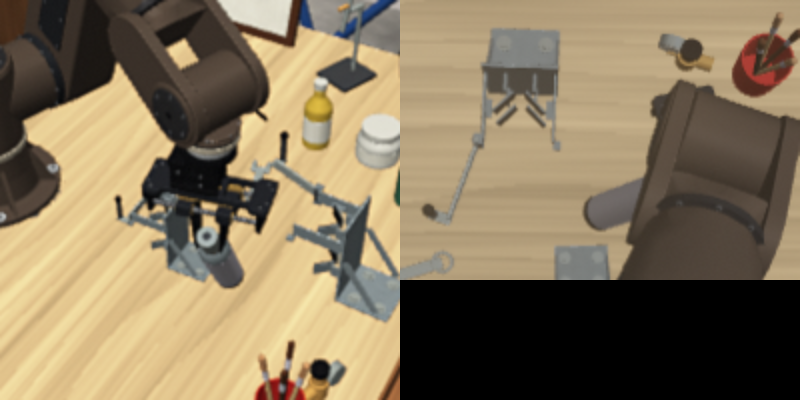

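The cylinder is still leaning about 25–45°, because pad friction carried part of its rotation. Its foot is near right-pane px (592,211) and left-pane px (228,272), and may be just off the bench. I'll measure it now.

```bash
python3 - <<'E'
from h import *
a=('top',[240+191/2,90+211/2]); b=('scene',[200+228/2,100+273/2])
f=tri(a,b); g=np.array([536,-109,216.8]); d=g-f
print('foot',f,[proj(k[0],f)[0]-k[1] for k in(a,b)],'len',np.linalg.norm(d),'tilt from vertical',np.degrees(np.arctan2(np.hypot(*d[:2]),d[2])))
# candidates: foot centre by tilt in the u-plane, projected
u=np.array([.2206,-.9754,0])
for t in range(10,60,5):
    c=g-215*(np.sin(np.radians(t))*u+np.cos(np.radians(t))*np.array([0,0,1]))
    pt=proj('top',c)[0];ps=proj('scene',c)[0]
    print(t,c.round(),'low rim',round(c[2]-25*np.sin(np.radians(t)),1),'topcrop',((pt-[240,90])*2+[400,0]).round(),'scenecrop',((ps-[200,100])*2).round())
E
```

```text
foot [512.22983726  -3.12750031  25.99121992] [array([0.59280626, 0.95634054]), array([ 0.91897352, -0.07552889])] len 219.503980336522 tilt from vertical 29.62578759480863
10 [528. -73.   5.] low rim 0.7 topcrop [641. 204.] scenecrop [218. 312.]
15 [524. -55.   9.] low rim 2.7 topcrop [629. 206.] scenecrop [221. 302.]
20 [520. -37.  15.] low rim 6.2 topcrop [616. 209.] scenecrop [224. 292.]
25 [516. -20.  22.] low rim 11.4 topcrop [605. 211.] scenecrop [227. 282.]
30 [512.  -4.  31.] low rim 18.1 topcrop [593. 213.] scenecrop [230. 271.]
35 [509.  11.  41.] low rim 26.3 topcrop [582. 214.] scenecrop [232. 261.]
40 [506.  26.  52.] low rim 36.0 topcrop [572. 216.] scenecrop [235. 250.]
45 [502.  39.  65.] low rim 47.1 topcrop [562. 217.] scenecrop [237. 239.]
50 [500.  52.  79.] low rim 59.4 topcrop [552. 218.] scenecrop [239. 228.]
55 [497.  63.  93.] low rim 73.0 topcrop [544. 219.] scenecrop [241. 217.]
```

```bash
python3 - <<'E'
from h import *
for uv in ([318,213],[344,213],[318,235],[344,235]): print(uv,at('top',uv,0).round(),at('top',uv,130).round())
E
```

```text
[318, 213] [468.  46.   0.] [459.  47. 130.]
[344, 213] [468. -27.   0.] [460. -19. 130.]
[318, 235] [406.  46.   0.] [404.  46. 130.]
[344, 235] [407. -27.   0.] [404. -20. 130.]
```

Call:
arm_command --pt "0 0 0.3 0 0 0" --pt "0 0 0.6 0 0 0" --pt "0 0 0.9 0 0 0" --pt "0 0 1.2 0 0 0" --pt "0 0 1.4 0 0 0" --pt "0 0 1.4 0 0 0"

```text
t: 5.65
eef_pos: [536.3, -110.0, 373.6]
tcp_rot: [-3.141, 0.001, 0.217]
ft_force: [-0.4, 0.8, -6.0]
opening: 0.333
```

Call:
arm_command --pt "0 0 0.1 0 0 0" --pt "0 0 0.2 0 0 0" --pt "0 0 0.2 0 0 0"

```text
t: 5.9
eef_pos: [536.3, -109.9, 372.1]
tcp_rot: [3.142, 0.0, 0.217]
ft_force: [-0.6, 0.9, -5.5]
opening: 0.331
```

Call:
arm_command --pt "0 0 0.1 0 0 0" --pt "0 0 0.2 0 0 0" --pt "0 0 0.2 0 0 0"

```text
t: 6.15
eef_pos: [536.5, -110.2, 370.9]
tcp_rot: [3.14, -0.001, 0.217]
ft_force: [-0.0, -3.0, 2.6]
opening: 0.331
```

Call:
arm_command --pt "0 0 0.1 0 0 0" --pt "0 0 0.2 0 0 0" --pt "0 0 0.2 0 0 0"

```text
t: 6.4
eef_pos: [536.8, -110.7, 370.0]
tcp_rot: [3.138, -0.003, 0.218]
ft_force: [-1.4, -7.6, 13.8]
opening: 0.33
```

Call:
arm_command --pt "0 -1.6 -0.5 -2.5 0 0" --pt "0 -3.25 -0.8 -5 0 0" --pt "0 -4.9 -1.0 -7.5 0 0" --pt "0 -6.55 -1.1 -10 0 0" --pt "0 -8.2 -1.2 -12.5 0 0" --pt "0 -9.85 -1.15 -15 0 0" --pt "0 -11.5 -1.05 -17.5 0 0" --pt "0 -13.2 -0.9 -20 0 0" --pt "0 -13.2 -0.9 -20 0 0"

```text
t: 7.15
eef_pos: [507.1, 21.1, 376.7]
tcp_rot: [2.792, 0.001, 0.219]
ft_force: [-0.5, 0.6, -3.4]
opening: 0.333
```

```bash
python3 go.py; python3 - <<'E'
from h import *
a=snap('scene','s5.png')[100:300,200:400,::-1]; b=snap('top','t5.png')[90:230,240:440,::-1]
a=cv2.resize(a,(400,400)); b=cv2.resize(b,(400,280)); b=cv2.copyMakeBorder(b,0,120,0,0,cv2.BORDER_CONSTANT)
cv2.imwrite('pics/c5.png',np.hstack([a,b]))
E
```

```text
t 7.15 grasp [519.7 -36.2 215.8] rpy [1.599e+02 1.000e-01 1.250e+01] F [-0.5  0.6 -3.4] open 31.6 j [-0.03  0.36  1.89 -0.46  0.85  0.04]
```

View pics/c5.png

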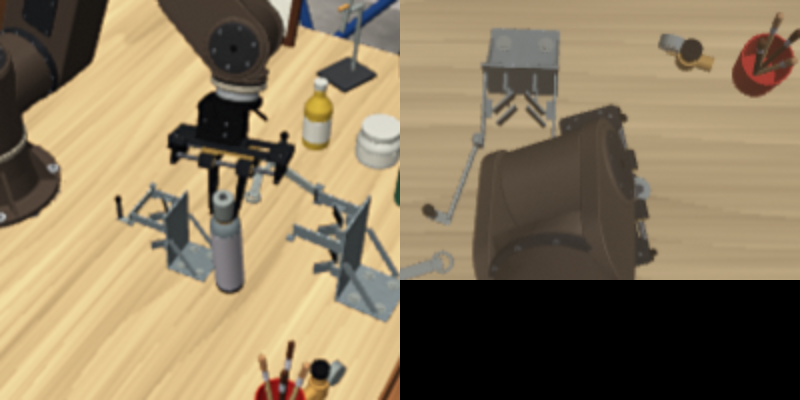

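```bash
sed -i "s/reshape(-1,4)/reshape(-1,5)/; s/for x,y,z,w in a/for x,y,z,w,r in a/; s/np.array(\[x,y,z+171.3\])-p/np.array([x,y,z])-R.from_euler('xyz',[r,0,w],degrees=True).apply([0,0,171.3])-p/; s/\[180,0,w\]/[r,0,w]/" go.py; python3 go.py 515.6 -17.8 216.3 12.4 155  511.4 0.7 214.8 12.4 150; python3 - <<'E'
from h import *
g=np.array([519.7,-36.2,215.8]);u=np.array([.2206,-.9754,0])
for t in (5,10,15,20):
    w=np.radians(t);c=g-215*(np.sin(w)*u+np.cos(w)*np.array([0,0,1])); print(t,c.round(),((proj('scene',c)[0]-[200,100])*2).round())
E
```

```text
t 7.25 grasp [520.3 -37.6 216. ] rpy [160.1   0.   12.5] F [ 0.6  1.1 -6. ] open 31.8 j [-0.04  0.36  1.89 -0.45  0.85  0.04]
[-0.03 -3.42 -0.66] [-5.1  0.   0.1]
[-0.04 -6.74 -0.97] [-10.1  -0.    0.1]
5 [516. -18.   2.] [227. 289.]
10 [511.   0.   4.] [230. 280.]
15 [507.  18.   8.] [233. 271.]
20 [503.  36.  14.] [236. 261.]
```

Call:
arm_command --pt "0 -1.15 -0.15 -1.7 0 0" --pt "0 -2.3 -0.35 -3.4 0 0" --pt "0 -3.4 -0.55 -5.1 0 0" --pt "0 -4.5 -0.7 -6.8 0 0" --pt "0 -5.6 -0.8 -8.4 0 0" --pt "0 -6.7 -0.9 -10 0 0" --pt "0 -6.7 -0.9 -10 0 0"

```text
t: 7.83
eef_pos: [493.8, 83.8, 362.6]
tcp_rot: [2.618, 0.0, 0.217]
ft_force: [0.8, -0.1, -3.6]
opening: 0.331
```

```bash
python3 go.py 511.4 0.7 211 12.4 150; python3 - <<'E'
from h import *
a=snap('scene','s6.png')[150:300,230:380,::-1]
cv2.imwrite('pics/c6.png',cv2.resize(a,(600,600),interpolation=cv2.INTER_CUBIC))
E
```

```text
t 7.8333 grasp [5.122e+02 1.000e-01 2.142e+02] rpy [150.    0.   12.4] F [ 0.8 -0.1 -3.6] open 31.5 j [ 0.12  0.38  1.92 -0.68  0.91  0.35]
[-0.07 -0.23  0.24] [0.  0.  0.1]
```

View pics/c6.png

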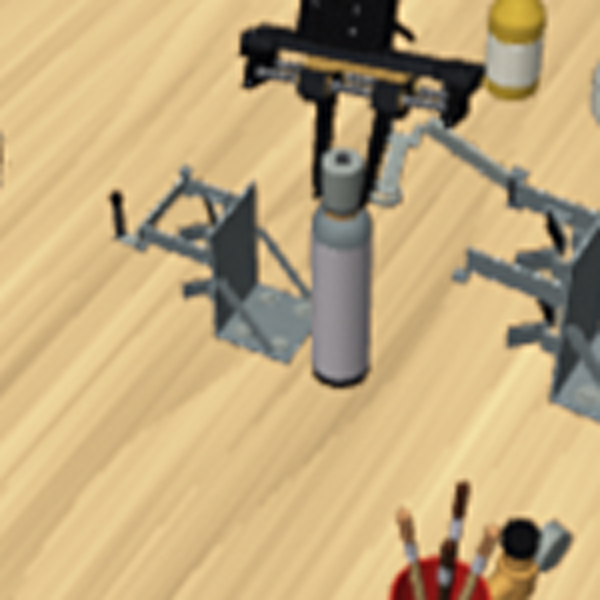

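It's upright at about (512,0), its foot at px (340,375) and clear of the small bracket. I'll seat it gently on the bench, then release.

Call:
arm_command --pt "0 0.03 0.05 0 0 0" --pt "0 0.06 0.1 0 0 0" --pt "0 0.06 0.1 0 0 0"

```text
t: 8.13
eef_pos: [494.2, 81.7, 362.7]
tcp_rot: [2.618, -0.001, 0.216]
ft_force: [-0.3, 0.7, 3.1]
opening: 0.327
```

Call:
arm_command --pt "0 0.03 0.04 0 0 0" --pt "0 0.05 0.08 0 0 0" --pt "0 0.05 0.08 0 0 0"

```text
t: 8.38
eef_pos: [494.3, 81.2, 362.6]
tcp_rot: [2.617, -0.001, 0.217]
ft_force: [-2.0, 2.0, 8.5]
opening: 0.331
```

Call:
arm_command --pt "0 0 0 0 0 0" --pt "0 0 0 0 0 0" --pt "0 0 0 0 0 0" --pt "0 0 0 0 0 0" --jaw 6.5

```text
t: 8.72
eef_pos: [494.1, 81.5, 361.6]
tcp_rot: [2.618, 0.0, 0.217]
ft_force: [-0.1, -0.1, 0.4]
opening: 0.552
```

```bash
python3 go.py 512 -1.6 218 12.4 165 512 -1.6 218 12.4 180; python3 - <<'E'
from h import *
c=camera_model('scene')
im=snap('scene','s7.png')
for z in (0,238): print(z,proj('scene',[512,-1.6,z]))
for z in (0,238): print('top',z,proj('top',[512,-1.6,z]))
E
```

```text
t 8.7167 grasp [512.5  -2.2 213.3] rpy [150.    0.   12.4] F [-0.1 -0.1  0.4] open 52.5 j [ 0.11  0.39  1.92 -0.69  0.9   0.35]
[-0.04  4.61  0.14] [15. -0.  0.]
[-0.04  8.74  1.85] [30.  0.  0.]
0 [[315.01019493 241.2957201 ]]
238 [[315.69566642 188.73585229]]
top 0 [[335.17651   197.4169072]]
top 238 [[339.07943811 187.92078495]]
```

Call:
arm_command --pt "0 1.55 -0.2 5 0 0" --pt "0 3.1 -0.05 10 0 0" --pt "0 4.6 0.15 15 0 0" --pt "0 6 0.6 20 0 0" --pt "0 7.4 1.15 25 0 0" --pt "0 8.74 1.85 30 0 0" --pt "0 8.74 1.85 30 0 0"

```text
t: 9.35
eef_pos: [512.9, -3.3, 389.6]
tcp_rot: [-3.138, -0.001, 0.215]
ft_force: [-0.4, -0.4, 0.0]
opening: 0.683
```

```bash
python3 go.py 512 -1.6 216 60 180; python3 - <<'E'
from h import *
a=snap('scene','s8.png')[150:270,250:410,::-1]
b=snap('top','t8.png')[90:230,240:400,::-1]
cv2.imwrite('pics/c8.png',np.hstack([cv2.resize(a,(400,300),interpolation=2),cv2.resize(b,(343,300),interpolation=2)]))
E
```

```text
t 9.35 grasp [513.   -2.6 218.3] rpy [-1.798e+02 -1.000e-01  1.230e+01] F [-0.4 -0.4  0. ] open 64.9 j [-0.14  0.35  1.85  0.    0.94 -0.35]
[-0.05 -0.19  0.23] [ -0.2  -0.1 -47.7]
```

View pics/c8.png

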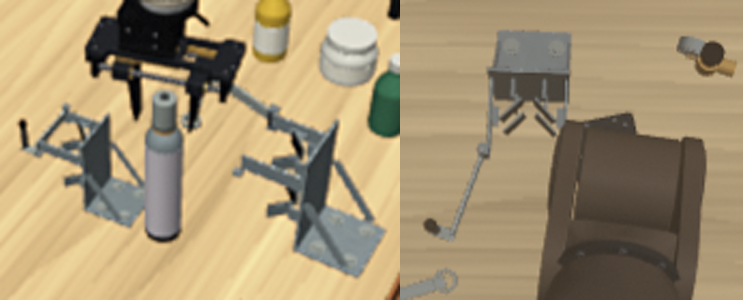

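It stands free: the cap centre is at left-pane px (165,97), which matches my prediction for (512,-2). I'll turn the jaws towards the travel direction and regrip.

Call:
arm_command --pt "0 0 0.1 0 0 -7" --pt "0 0 0.2 0 0 -14" --pt "0 0 0.2 0 0 -21" --pt "0 -0.1 0.2 0 0 -28" --pt "0 -0.1 0.2 0 0 -35" --pt "0 -0.1 0.2 0 0 -42" --pt "0 -0.1 0.2 0 0 -48" --pt "0 -0.1 0.2 0 0 -48"

```text
t: 10.12
eef_pos: [511.9, 0.7, 387.3]
tcp_rot: [3.141, 0.002, 1.061]
ft_force: [-0.5, 0.1, -0.7]
opening: 0.685
```

Call:
arm_command --pt "0 0 0 0 0 0" --pt "0 0 0 0 0 0" --pt "0 0 0 0 0 0" --pt "0 0 0 0 0 0" --pt "0 0 0 0 0 0" --pt "0 0 0 0 0 0" --pt "0 0 0 0 0 0" --jaw 2

```text
t: 10.7
eef_pos: [512.1, -0.5, 387.3]
tcp_rot: [-3.142, 0.001, 1.054]
ft_force: [0.0, -1.3, -0.9]
opening: 0.334
```

```bash
python3 go.py 512 -1.6 216 60 180 555 95.5 216 60 180 
```

```text
t 10.7 grasp [ 5.12e+02 -5.00e-01  2.16e+02] rpy [-180.     0.    60.4] F [ 0.  -1.3 -0.9] open 31.8 j [-0.13  0.35  1.85 -0.    0.94 -1.18]
[-0.1   0.05  0.  ] [-0.   0.   0.4]
[10.46 -1.01 -0.  ] [-0.   0.   0.4]
```

Call:
arm_command --pt "0 0 -0.03 0 0 0" --pt "0.3 0 -0.03 0 0 0" --pt "0.8 -0.1 -0.03 0 0 0" --pt "1.4 -0.15 -0.03 0 0 0" --pt "2 -0.2 -0.03 0 0 0"

```text
t: 11.12
eef_pos: [520.5, 18.7, 387.5]
tcp_rot: [-3.141, 0.0, 1.055]
ft_force: [0.1, 0.6, -5.3]
opening: 0.334
```

Call:
arm_command --pt "0.7 -0.1 0.02 0 0 0" --pt "1.5 -0.15 0.02 0 0 0" --pt "2.3 -0.2 0.02 0 0 0" --pt "3.1 -0.3 0.02 0 0 0" --pt "3.9 -0.4 0.02 0 0 0" --pt "4.7 -0.45 0.02 0 0 0" --pt "5.5 -0.55 0.02 0 0 0" --pt "6.3 -0.6 0.02 0 0 0" --pt "7.1 -0.7 0.02 0 0 0" --pt "7.9 -0.8 0.02 0 0 0" --pt "8.4 -0.85 0.02 0 0 0" --pt "8.4 -0.85 0.02 0 0 0"

```text
t: 12.12
eef_pos: [554.7, 96.2, 387.4]
tcp_rot: [3.142, -0.0, 1.056]
ft_force: [0.2, -0.3, -5.4]
opening: 0.332
```

```bash
python3 go.py 556 95.5 216 0 180; python3 - <<'E'
from h import *
a=snap('scene','s9.png')[120:250,270:430,::-1]
b=snap('top','t9.png')[70:210,230:370,::-1]
cv2.imwrite('pics/c9.png',np.hstack([cv2.resize(a,(431,350),interpolation=2),cv2.resize(b,(350,350),interpolation=2)]))
E
```

```text
t 12.1167 grasp [554.7  96.2 216.1] rpy [180.   -0.   60.5] F [ 0.2 -0.3 -5.4] open 31.6 j [ 0.05  0.42  1.73  0.    0.99 -1.  ]
[0.   0.15 0.01] [ 0.  -0.  60.5]
```

View pics/c9.png

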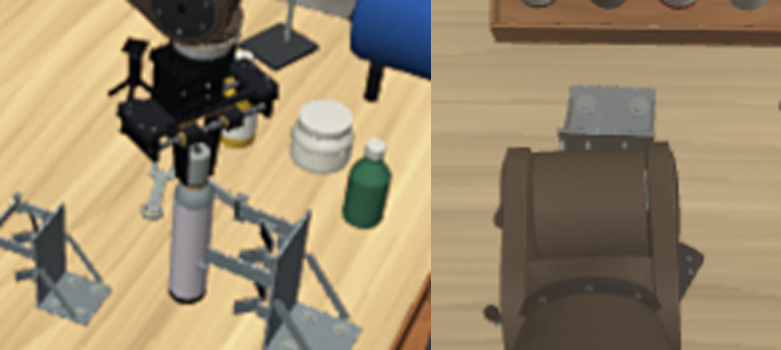

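The cylinder is upright in front of the mouth, its foot at left-pane px (187,295) and clear of the bracket arms. I'll turn the jaws to yaw 0 with it gripped and push it in along +x.

Call:
arm_command --pt "0 0 0.01 0 0 6.5" --pt "0 0 0.01 0 0 13" --pt "0 0 0.01 0 0 19.5" --pt "0 0 0.01 0 0 26" --pt "0 0 0.01 0 0 32.5" --pt "0 0 0.01 0 0 39" --pt "0 0 0.01 0 0 45.5" --pt "0 0 0.01 0 0 52" --pt "0 0 0.01 0 0 58" --pt "0 0 0.01 0 0 61" --pt "0 0 0.01 0 0 61"

```text
t: 13.13
eef_pos: [554.2, 94.9, 387.5]
tcp_rot: [3.141, 0.0, -0.013]
ft_force: [0.7, 0.1, -5.0]
opening: 0.331
```

```bash
python3 go.py 615 96.6 216 -0.7 180;  python3 go.py 631 96.6 216 -0.7 180
```

```text
t 13.1333 grasp [554.2  94.9 216.2] rpy [180.    0.   -0.7] F [ 0.7  0.1 -5. ] open 31.5 j [ 0.05  0.42  1.74 -0.    0.99  0.06]
[ 6.07 -0.25  0.02] [ 0.  0. -0.]
t 13.1333 grasp [554.2  94.9 216.2] rpy [180.    0.   -0.7] F [ 0.7  0.1 -5. ] open 31.5 j [ 0.05  0.42  1.74 -0.    0.99  0.06]
[ 7.67 -0.27  0.02] [ 0.  0. -0.]
```

Call:
arm_command --pt "0.5 0 0.02 0 0 0" --pt "1.1 -0.1 0.02 0 0 0" --pt "1.8 -0.15 0.02 0 0 0" --pt "2.5 -0.2 0.02 0 0 0" --pt "3.2 -0.2 0.02 0 0 0" --pt "3.9 -0.2 0.02 0 0 0" --pt "4.6 -0.2 0.02 0 0 0" --pt "5.2 -0.2 0.02 0 0 0" --pt "5.7 -0.2 0.02 0 0 0" --pt "6 -0.2 0.02 0 0 0" --pt "6 -0.2 0.02 0 0 0"

```text
t: 14.05
eef_pos: [614.7, 96.7, 387.6]
tcp_rot: [3.142, 0.002, -0.01]
ft_force: [-7.6, 0.8, 7.9]
opening: 0.337
```

Call:
arm_command --pt "0.2 0 0.02 0 0 0" --pt "0.4 0 0.02 0 0 0" --pt "0.6 0 0.02 0 0 0" --pt "0.8 0 0.02 0 0 0" --pt "1 0 0.02 0 0 0" --pt "1 0 0.02 0 0 0"

```text
t: 14.55
eef_pos: [624.3, 96.7, 387.6]
tcp_rot: [3.141, 0.002, -0.01]
ft_force: [-9.3, 0.3, 10.4]
opening: 0.338
```

Call:
arm_command --pt "0.1 0 0 0 0 0" --pt "0.2 0 0 0 0 0" --pt "0.3 0 0 0 0 0" --pt "0.3 0 0 0 0 0"

```text
t: 14.88
eef_pos: [627.3, 96.8, 387.4]
tcp_rot: [-3.141, 0.001, -0.01]
ft_force: [-8.0, 2.0, 6.5]
opening: 0.34
```

Call:
arm_command --pt "0 0 -0.04 0 0 0" --pt "0 0 -0.08 0 0 0" --pt "0 0 -0.08 0 0 0"

```text
t: 15.13
eef_pos: [627.3, 96.8, 387.4]
tcp_rot: [-3.141, 0.002, -0.01]
ft_force: [-6.0, 1.2, 1.6]
opening: 0.337
```

Call:
arm_command --pt "0.1 0 0 0 0 0" --pt "0.2 0 0 0 0 0" --pt "0.2 0 0 0 0 0"

```text
t: 15.38
eef_pos: [628.7, 97.1, 387.4]
tcp_rot: [-3.141, 0.005, -0.01]
ft_force: [-12.8, 3.3, 5.3]
opening: 0.337
```

Call:
arm_command --pt "0.1 0 0 0 0 0" --pt "0.2 0 0 0 0 0" --pt "0.2 0 0 0 0 0"

```text
t: 15.63
eef_pos: [630.1, 97.4, 387.5]
tcp_rot: [-3.14, 0.007, -0.01]
ft_force: [-20.0, 5.6, 8.7]
opening: 0.341
```

Call:
arm_command --pt "-0.1 -0.05 0 0 0 0" --pt "-0.2 -0.05 0 0 0 0" --pt "-0.2 -0.05 0 0 0 0"

```text
t: 15.88
eef_pos: [628.9, 97.6, 387.5]
tcp_rot: [-3.141, 0.003, -0.01]
ft_force: [-8.4, 4.2, 3.1]
opening: 0.337
```

Call:
arm_command --pt "0 0 0 0 0 0" --pt "0 0 0 0 0 0" --pt "0 0 0 0 0 0" --pt "0 0 0 0 0 0" --pt "0 0 0 0 0 0" --jaw 6

```text
t: 16.3
eef_pos: [629.7, 97.0, 387.9]
tcp_rot: [3.141, -0.001, -0.01]
ft_force: [0.4, -0.7, -0.2]
opening: 0.612
```

Call:
arm_command --pt "0 0 -2 0 0 0" --pt "0 0 -5 0 0 0" --pt "0 0 -8.5 0 0 0" --pt "-4 0 -10 0 0 0" --pt "-8 0 -10 0 0 0" --pt "-12 0 -10 0 0 0" --pt "-16 0 -10 0 0 0" --pt "-20 0 -10 0 0 0" --pt "-20 0 -10 0 0 0"

```text
t: 17.05
eef_pos: [423.9, 99.1, 488.3]
tcp_rot: [3.141, 0.001, -0.009]
ft_force: [1.9, -0.2, 0.8]
opening: 0.629
```

```bash
python3 go.py; python3 - <<'E'
from h import *
a=snap('scene','s10.png')[120:260,300:440,::-1].copy(); b=snap('top','t10.png')[95:205,240:350,::-1].copy()
cv2.imwrite('pics/c10.png',np.hstack([cv2.resize(a,(400,400),interpolation=2),cv2.resize(b,(400,400),interpolation=2)]))
# predicted for a seated cylinder
for o in ([628,97],[631,97]):
  for n,org,k in (('scene',[300,120],400/140),('top',[240,95],400/110)):
    ring=lambda z,r:np.c_[o[0]+r*np.cos(t),o[1]+r*np.sin(t),0*t+z]
    t=np.linspace(0,6.28,60); off=[0,0] if n=='scene' else [400,0]
    for z,r in ((0,25),(238,16)):
      q=(proj(n,ring(z,r))-org)*k+off; print(o,n,z,'centre',((proj(n,[[*o,z]])-org)*k+off).round(),'box',q.min(0).round(),q.max(0).round())
E
```

```text
t 17.05 grasp [423.8  99.1 317. ] rpy [180.    0.   -0.5] F [ 1.9 -0.2  0.8] open 59.8 j [ 0.08  0.13  1.87 -0.    1.15  0.09]
[628, 97] scene 0 centre [[166. 329.]] box [145. 314.] [187. 344.]
[628, 97] scene 238 centre [[182. 179.]] box [168. 169.] [197. 188.]
[628, 97] top 0 centre [[620. 223.]] box [588. 191.] [652. 255.]
[628, 97] top 238 centre [[610. 159.]] box [585. 135.] [634. 184.]
[631, 97] scene 0 centre [[168. 329.]] box [148. 314.] [189. 345.]
[631, 97] scene 238 centre [[185. 180.]] box [170. 170.] [200. 189.]
[631, 97] top 0 centre [[620. 219.]] box [588. 187.] [652. 251.]
[631, 97] top 238 centre [[610. 155.]] box [585. 131.] [634. 179.]
```

View pics/c10.png

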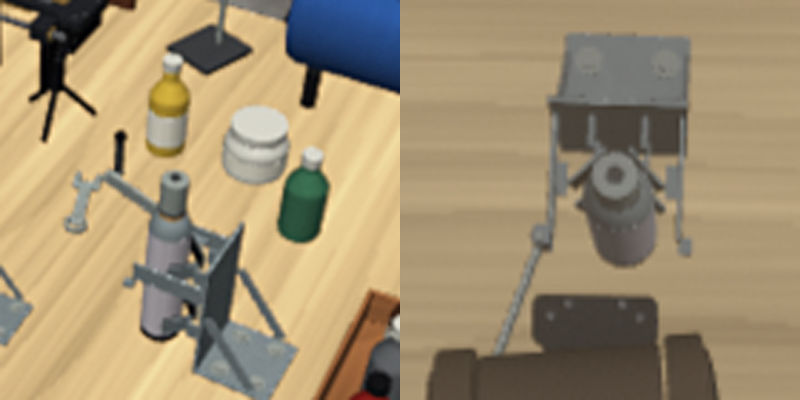

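The cylinder stands upright but short of the saddles: cap at right-pane px (615,176) against about (610,157) expected when seated. It leaned while being dragged and stood back when released. I'll locate it, regrip, unload it more and push it in again.

```bash
python3 - <<'E'
from h import *
a=('top',[240+215/3.636,95+176/3.636]);b=('scene',[300+175/2.857,120+178/2.857])
print(tri(a,b),at(*a,238),at(*b,238))
f=('top',[240+(625-400)/3.636,95+265/3.636]); print('front foot rim',at(*f,0))
E
python3 go.py 618 96.5 310 -0.7 180 618 96.5 216 -0.7 180
```

```text
[618.80213823  94.29956758 237.02093877] [617.09675746  93.42419826 238.        ] [620.52465583  94.39533571 238.        ]
front foot rim [594.90031859  92.85606431   0.        ]
t 17.15 grasp [429.   99.1 317.5] rpy [-180.    -0.2   -0.5] F [0.9 0.8 0.3] open 59.9 j [ 0.08  0.13  1.86 -0.    1.15  0.09]
[18.95  0.08  0.8 ] [-0.  -0.2  0.2]
[18.92  0.08 10.2 ] [-0.  -0.2  0.2]
```

Call:
arm_command --pt "4 0.1 0 0 0 0" --pt "8 0.2 0 0 0 0" --pt "12 0.3 0 0 0 0" --pt "16 0.35 0 0 0 0" --pt "19 0.35 0 0 0 0" --pt "19 0.35 1 0 0 0" --pt "19 0.35 4 0 0 0" --pt "19 0.35 7 0 0 0" --pt "19 0.35 9 0 0 0" --pt "19 0.35 10.1 0 0 0" --pt "19 0.35 10.1 0 0 0"

```text
t: 18.07
eef_pos: [619.8, 93.5, 384.1]
tcp_rot: [3.141, 0.004, -0.01]
ft_force: [-0.4, -0.5, 0.4]
opening: 0.633
```

Call:
arm_command --pt "0 0 0 0 0 0" --pt "0 0 0 0 0 0" --pt "0 0 0 0 0 0" --pt "0 0 0 0 0 0" --pt "0 0 0 0 0 0" --pt "0 0 0 0 0 0" --pt "0 0 0 0 0 0" --jaw 2

```text
t: 18.65
eef_pos: [619.4, 93.7, 387.7]
tcp_rot: [-3.142, -0.002, -0.01]
ft_force: [0.2, 0.6, 6.2]
opening: 0.332
```

Call:
arm_command --pt "0 0 -0.03 0 0 0" --pt "0 0 -0.05 0 0 0" --pt "0 0 -0.05 0 0 0"

```text
t: 18.9
eef_pos: [619.5, 93.7, 387.7]
tcp_rot: [-3.142, -0.001, -0.01]
ft_force: [1.8, 1.7, 4.8]
opening: 0.329
```

Call:
arm_command --pt "0 0 -0.06 0 0 0" --pt "0 0 -0.1 0 0 0" --pt "0 0 -0.1 0 0 0"

```text
t: 19.15
eef_pos: [619.2, 93.7, 387.7]
tcp_rot: [3.141, 0.002, -0.01]
ft_force: [0.2, 0.6, -3.9]
opening: 0.334
```

Call:
arm_command --pt "0 0 -0.03 0 0 0" --pt "0 0 -0.05 0 0 0" --pt "0 0 -0.05 0 0 0"

```text
t: 19.4
eef_pos: [619.2, 93.7, 388.2]
tcp_rot: [3.141, 0.002, -0.01]
ft_force: [0.4, -0.4, -5.3]
opening: 0.329
```

Call:
arm_command --pt "0 -0.05 0 0 0.3 0" --pt "0.1 -0.1 0 0 0.6 0" --pt "0.2 -0.15 0 0 1 0" --pt "0.3 -0.2 0 0 1 0" --pt "0.4 -0.25 0 0 1 0" --pt "0.4 -0.25 0 0 1 0"

```text
t: 19.9
eef_pos: [623.1, 96.3, 388.5]
tcp_rot: [3.142, -0.015, -0.01]
ft_force: [-4.4, 1.6, -4.0]
opening: 0.331
```

Call:
arm_command --pt "0.1 0 0 0 0 0" --pt "0.2 0 0 0 0 0" --pt "0.2 0 0 0 0 0"

```text
t: 20.15
eef_pos: [624.7, 96.2, 388.6]
tcp_rot: [3.142, -0.014, -0.01]
ft_force: [-8.4, 1.3, -0.9]
opening: 0.329
```

Call:
arm_command --pt "0.1 0 0 0 0 0" --pt "0.2 0 0 0 0 0" --pt "0.2 0 0 0 0 0"

```text
t: 20.4
eef_pos: [626.1, 96.4, 388.6]
tcp_rot: [-3.141, -0.011, -0.01]
ft_force: [-14.7, 2.1, 0.1]
opening: 0.333
```

Call:
arm_command --pt "0.1 0 0 0 -0.3 0" --pt "0.2 0 0 0 -0.6 0" --pt "0.35 0 0.02 0 -0.8 0" --pt "0.45 0 0.05 0 -0.8 0" --pt "0.5 0 0.1 0 -0.8 0" --pt "0.5 0 0.1 0 -0.8 0"

```text
t: 20.9
eef_pos: [630.8, 96.3, 388.6]
tcp_rot: [3.142, 0.003, -0.01]
ft_force: [-18.9, 1.4, 9.3]
opening: 0.337
```

```bash
python3 go.py
```

```text
t 20.9 grasp [630.2  96.3 217.3] rpy [180.    0.2  -0.5] F [-18.9   1.4   9.3] open 32.0 j [0.05 0.53 1.54 0.   1.08 0.06]
```

Call:
arm_command --pt "0 0 0 0 0 0" --pt "0 0 0 0 0 0" --pt "0 0 0 0 0 0" --pt "0 0 0 0 0 0" --pt "0 0 0 0 0 0" --jaw 6

```text
t: 21.32
eef_pos: [632.7, 95.9, 388.5]
tcp_rot: [3.141, -0.005, -0.01]
ft_force: [0.0, 0.0, -0.0]
opening: 0.611
```

Call:
arm_command --pt "0 0 -2 0 0 0" --pt "0 0 -5 0 0 0" --pt "0 0 -8.5 0 0 0" --pt "-4 0 -10 0 0 0" --pt "-8 0 -10 0 0 0" --pt "-12 0 -10 0 0 0" --pt "-16 0 -10 0 0 0" --pt "-20 0 -10 0 0 0" --pt "-20 0 -10 0 0 0"

```text
t: 22.07
eef_pos: [426.6, 98.1, 487.8]
tcp_rot: [3.141, -0.003, -0.009]
ft_force: [1.4, -0.5, 1.3]
opening: 0.628
```

```bash
python3 go.py 505 204 260 26 180; python3 - <<'E'
from h import *
im={n:(snap(n,n[0]+'11.png'),cv2.cvtColor(cv2.imread('pics/'+n[0]+'10.png'),cv2.COLOR_BGR2RGB)) for n in('scene','top')}
def shift(n,x0,y0,x1,y1,m=8):
    new,old=im[n]; f=4
    T=cv2.resize(old[y0:y1,x0:x1],None,fx=f,fy=f,interpolation=2); S=cv2.resize(new[y0-m:y1+m,x0-m:x1+m],None,fx=f,fy=f,interpolation=2)
    r=cv2.matchTemplate(S,T,cv2.TM_CCOEFF_NORMED); _,v,_,l=cv2.minMaxLoc(r); return np.array(l)/f-m,round(v,3)
sc,_=shift('scene',354,178,368,195); st,_=shift('top',292,136,306,150)
print('cap shift',sc,st); print(tri(('top',np.array([299.1,143.4])+st),('scene',np.array([361.2,182.3])+sc)))
print('foot scene shift',shift('scene',348,225,364,241),'foot top',shift('top',293,158,311,170))
for dx in (5,10): print(dx,proj('scene',[620+dx,95,0])-proj('scene',[620,95,0]),proj('top',[620+dx,95,0])-proj('top',[620,95,0]))
E
```

```text
t 22.0667 grasp [427.1  98.1 316.5] rpy [180.   -0.2  -0.5] F [ 1.4 -0.5  1.3] open 59.7 j [ 0.08  0.13  1.87 -0.    1.14  0.08]
[  7.73 -10.66   5.67] [  0.   -0.2 -26.5]
cap shift [ 1.5  -0.25] [-1.5 -1.5]
[622.27837359  97.89535713 236.86871745]
foot scene shift (array([ 1.25, -0.25]), 0.969) foot top (array([-1.25, -1.25]), 0.989)
5 [[1.3090207  0.51728691]] [[ 0.02050852 -1.74710459]]
10 [[2.6208969  1.03570038]] [[ 0.04102357 -3.49299147]]
```

```bash
python3 - <<'E'
from m import *
def apex(z,L,Rr):
    p=[at(*T(*q),z)[:2] for q in (*L,*Rr)]; p1,p2,p3,p4=p
    A=np.c_[p2-p1,-(p4-p3)]; s=np.linalg.solve(A,p3-p1); return (p1+s[0]*(p2-p1)).round(1),[q.round(1) for q in p]
print(apex(134,[(172,187),(207,157)],[(252,187),(222,155)]))
print(apex(47,[(180,205),(210,178)],[(255,208),(228,178)]))
# feature shape check: project a bracket model at candidate origin into topc coordinates
for ox in (624,628,631):
    o=np.array([ox,97,0])
    for nm,q in (('hinge',[-33,52,139]),('walltop+?',[56,49,165]),('armtip-',[-33,-48,122])):
        u=proj('top',o+np.array(q))[0]; print(ox,nm,((u+.5-[235,90])*3.3-.5).round())
E
python3 - <<'E'
import sys; sys.path.insert(0,'.')
from h import *
# red-free profile: cylinder silhouette in top at t11: columns at body rows
im=cv2.imread('pics/t11.png').astype(int)
for r in range(128,172,3): print(r,' '.join('%3d'%v for v in im[r,284:318].mean(1)))
E
```

```text
(array([660.5,  94.4]), [array([630.1, 128.6]), array([654.1, 101.6]), array([630.7,  66.3]), array([655.8,  90. ])])
(array([662.6,  94. ]), [array([632. , 126.8]), array([654.9, 102.2]), array([630.1,  64.5]), array([655.1,  87.2])])
624 hinge [144. 235.]
624 walltop+? [148. 114.]
624 armtip- [274. 240.]
628 hinge [145. 230.]
628 walltop+? [148. 109.]
628 armtip- [274. 235.]
631 hinge [145. 226.]
631 walltop+? [148. 105.]
631 armtip- [274. 231.]
128  68  66  66  65  65  66  66  75 113  98  70  65  66  65  66  66  66  66  66  66  65  65  87 116  83  67  65  66  66  67  66  66  61 121
131  69  66  66  65  67  65  66  79 113  95  71  65  65  66  65  65  66  66  66  66  65  65  90 115  82  66  65  64  66  65  65  66  65 117
134  75  64  66  66  66  67  66  84 108 105 106  79  70  70  66  65  65  66  65  68  67  65  99 110  88  69  64  65  65  65  65  65  66 115
137 133 132 132 133 134 134 123 114 100 118 129 131 130 131 132 132 132 132  93  78  97  93 102  95 107  94  90  90  89  90  91  92  95 124
140 120 120 132 140 143 140 129 124 129 130 127  97  78  77  78  94 126 131 132 125 100 
[... 751 characters left out ...]

158 147 147 147 146 146 147 146 107  80  77  78  77  76  76  79  82  87  90  93  98 102 105 108 112 115 136 145 147 147 147 146 129 120 130
161 151 150 150 150 150 150 150 150 109  81  76  77  76  74  77  79  84  89  93  95 100 103 107 111 128 147 150 150 150 150 150 139  99 113
164 148 149 148 149 149 149 149 148 149 127  91  76  76  76  76  77  81  86  89  94  99  96  93 125 146 148 149 148 149 148 148 148 135 122
167 147 148 148 148 147 147 147 147 147 147 148 148 148 134 130 110 118 117 116 144 148 148 149 149 149 149 148 149 149 149 149 149 148 149
170 149 149 148 148 148 148 148 147 148 148 147 147 147 147 147 147 147 146 146 146 146 146 146 146 146 146 146 146 145 146 146 146 145 146
```

```bash
python3 - <<'E'
from h import *
from scipy.optimize import least_squares
D=np.array([(625,404.15,.4916,1.5595),(681.5,300.8,.68,1.51),(681.2,198,.80,1.57),(637.5,331.2,.58,1.6),(547,388.1,.40,1.77),(512.9,389.6,.35,1.85),(563,387.4,.42,1.73),(435.4,488.3,.13,1.87),(638.1,388.6,.53,1.54)])
def f(p,j2,j3): L1,L2,h,r0,dl=p; return r0+L1*np.sin(j2)+L2*np.sin(j2+j3+dl), h+L1*np.cos(j2)+L2*np.cos(j2+j3+dl)
s=least_squares(lambda p:np.r_[f(p,D[:,2],D[:,3])[0]-D[:,0],f(p,D[:,2],D[:,3])[1]-D[:,1],(p[3])/50,p[4]*20],[450,450,200,0,0]); p=s.x; print(p,abs(s.fun).max())
r,z=f(p,.39,1.92); t=R.from_euler('xyz',[150,0,12.4],degrees=True).apply([0,0,1]); w=np.array([r*np.cos(.11),r*np.sin(.11)])
# TCP=(494,81.5)=w+d*t_xy ; z: 361.6 = z + d + d*t_z
print('d',(np.array([494.1,81.5])-w)/t[:2],(361.6-z)/(1+t[2]))
for d in (100,150,200):
  for tl,X,Z in ((60,433,180),(45,470,215),(30,505,240)):
    a=np.radians(tl); wr=np.hypot(X-d*np.sin(a),97); wz=Z+d*np.cos(a)-d
    q=least_squares(lambda q:np.array(f(p,*q))-[wr,wz],[.3,1.9]); print(d,tl,q.x,'res',abs(q.fun).max().round(1),'j5',(np.pi-a-q.x.sum()).round(2))
E
```

```text
[ 5.80622076e+02  4.14006325e+02  1.07833547e+02 -4.50160303e+00
  6.45650836e-02] 3.9889413801578826
d [-59.79779132 -53.69174062] 110.60862171548561
100 60 [0.72209694 2.40215472] res 0.0 j5 -1.03
100 45 [0.59234227 2.26247917] res 0.0 j5 -0.5
100 30 [0.54436902 2.11207854] res 0.0 j5 -0.04
150 60 [0.81272689 2.50548419] res 0.0 j5 -1.22
150 45 [0.61391223 2.35016736] res 0.0 j5 -0.61
150 30 [0.53758865 2.17389506] res 0.0 j5 -0.09
200 60 [0.94320036 2.60563613] res 0.0 j5 -1.45
200 45 [0.64899568 2.43726199] res 0.0 j5 -0.73
200 30 [0.53370684 2.23514461] res 0.0 j5 -0.15
```

```bash
python3 go.py 622.5 97.9 316 -0.7 180 622.5 97.9 217 -0.7 180
```

```text
t 22.1667 grasp [432.3  98.  317.1] rpy [-180.    -0.4   -0.5] F [ 0.  -0.6 -0.5] open 59.8 j [ 0.07  0.14  1.86 -0.    1.14  0.08]
[19.13 -0.17  0.23] [-0.  -0.4  0.2]
[19.06 -0.17 10.13] [-0.  -0.4  0.2]
```

Call:
arm_command --pt "4 -0.05 0 0 0 0" --pt "8 -0.1 0 0 0 0" --pt "12 -0.15 0 0 0 0" --pt "16 -0.15 0 0 0 0" --pt "19 -0.15 0 0 0 0" --pt "19 -0.15 1 0 0 0" --pt "19 -0.15 4 0 0 0" --pt "19 -0.15 7 0 0 0" --pt "19 -0.15 9 0 0 0" --pt "19 -0.15 9.85 0 0 0" --pt "19 -0.15 9.85 0 0 0"

```text
t: 23.08
eef_pos: [622.9, 97.5, 387.2]
tcp_rot: [3.141, -0.0, -0.01]
ft_force: [0.6, -0.0, 0.1]
opening: 0.629
```

Call:
arm_command --pt "0 0 0 0 0 0" --pt "0 0 0 0 0 0" --pt "0 0 0 0 0 0" --pt "0 0 0 0 0 0" --pt "0 0 0 0 0 0" --pt "0 0 0 0 0 0" --pt "0 0 0 0 0 0" --jaw 2

```text
t: 23.67
eef_pos: [622.4, 97.7, 390.3]
tcp_rot: [-3.142, -0.005, -0.01]
ft_force: [-0.4, -0.1, 5.4]
opening: 0.333
```

Call:
arm_command --pt "0 0 -0.06 0 0 0" --pt "0 0 -0.08 0 0 0" --pt "0 0 -0.08 0 0 0"

```text
t: 23.92
eef_pos: [622.5, 97.6, 390.3]
tcp_rot: [3.142, -0.004, -0.01]
ft_force: [0.8, 0.1, 1.7]
opening: 0.33
```

Centred grip, with no side load at (622.5, 97.6). Next I unload it, pitch the foot forward and push.

Call:
arm_command --pt "0 0 -0.06 0 0 0" --pt "0 0 -0.09 0 0 0" --pt "0 0 -0.09 0 0 0"

```text
t: 24.17
eef_pos: [622.2, 97.6, 390.4]
tcp_rot: [3.141, -0.002, -0.01]
ft_force: [-0.7, 0.8, -5.8]
opening: 0.333
```

Call:
arm_command --pt "-0.15 0 0 0 0.5 0" --pt "-0.3 0 0 0 1 0" --pt "-0.45 0 0 0 1.5 0" --pt "-0.45 0 0 0 1.5 0"

```text
t: 24.5
eef_pos: [617.4, 97.7, 390.9]
tcp_rot: [3.141, -0.029, -0.01]
ft_force: [-0.5, -1.6, -6.2]
opening: 0.331
```

Call:
arm_command --pt "0.1 0 0 0 0 0" --pt "0.2 0 0 0 0 0" --pt "0.2 0 0 0 0 0"

```text
t: 24.75
eef_pos: [619.6, 97.7, 391.0]
tcp_rot: [3.141, -0.027, -0.01]
ft_force: [-5.3, -0.4, -2.6]
opening: 0.329
```

Call:
arm_command --pt "0.1 0 0 0 0 0" --pt "0.2 0 0 0 0 0" --pt "0.2 0 0 0 0 0"

```text
t: 25.0
eef_pos: [621.4, 97.7, 391.2]
tcp_rot: [3.142, -0.026, -0.01]
ft_force: [-7.0, 0.8, -0.3]
opening: 0.333
```

```bash
cat > sh.py <<'E'
from h import *
def shift(new,old,x0,y0,x1,y1,m=8,f=4):
    T=cv2.resize(old[y0:y1,x0:x1],None,fx=f,fy=f,interpolation=2); S=cv2.resize(new[y0-m:y1+m,x0-m:x1+m],None,fx=f,fy=f,interpolation=2)
    _,v,_,l=cv2.minMaxLoc(cv2.matchTemplate(S,T,cv2.TM_CCOEFF_NORMED)); return np.array(l)/f-m,round(v,3)
ld=lambda f:cv2.imread('pics/'+f)[:,:,::-1].copy()
E
python3 - <<'E'
from sh import *
n=snap('scene','s12.png')
for old in ('s11.png','s10.png'): print(old,'foot',shift(n,ld(old),346,224,360,242),'body',shift(n,ld(old),350,205,364,215))
E
python3 go.py
```

```text
s11.png foot (array([1.  , 0.25]), 0.98) body (array([0.75, 0.25]), 0.977)
s10.png foot (array([2.25, 0.  ]), 0.955) body (array([2., 0.]), 0.889)
t 25.05 grasp [625.9  97.6 219.9] rpy [180.   -1.5  -0.6] F [-6.7  0.9 -0.7] open 31.7 j [ 0.05  0.51  1.57 -0.    1.04  0.06]
```

Call:
arm_command --pt "0 0 -0.06 0 0 0" --pt "0 0 -0.12 0 0 0" --pt "0 0 -0.12 0 0 0"

```text
t: 25.3
eef_pos: [621.4, 97.7, 391.5]
tcp_rot: [3.141, -0.026, -0.01]
ft_force: [-5.0, 0.3, -6.5]
opening: 0.331
```

Call:
arm_command --pt "0.1 0 -0.03 0 0 0" --pt "0.2 0 -0.05 0 0 0" --pt "0.2 0 -0.05 0 0 0"

```text
t: 25.55
eef_pos: [623.1, 97.6, 391.8]
tcp_rot: [3.141, -0.024, -0.01]
ft_force: [-8.6, -0.9, -7.8]
opening: 0.336
```

Call:
arm_command --pt "0.1 0 -0.03 0 0 0" --pt "0.2 0 -0.05 0 0 0" --pt "0.2 0 -0.05 0 0 0"

```text
t: 25.8
eef_pos: [624.7, 97.6, 392.1]
tcp_rot: [3.141, -0.022, -0.009]
ft_force: [-12.9, -1.9, -6.1]
opening: 0.338
```

```bash
python3 - <<'E'
from sh import *
n=snap('scene','s13.png')
for old in ('s12.png','s11.png'): print(old,'foot',shift(n,ld(old),346,224,360,242),'body',shift(n,ld(old),350,205,364,215))
E
python3 go.py
```

```text
s12.png foot (array([-0.25, -0.25]), 0.992) body (array([0.25, 0.  ]), 0.993)
s11.png foot (array([0.75, 0.25]), 0.985) body (array([0.75, 0.25]), 0.968)
t 25.85 grasp [628.3  97.4 220.9] rpy [180.   -1.2  -0.5] F [-11.6  -1.6  -6.9] open 31.5 j [ 0.05  0.51  1.56 -0.    1.05  0.06]
```

Call:
arm_command --pt "-0.1 0 0.05 0 0 0" --pt "-0.15 0 0.15 0 0 0" --pt "-0.15 0 0.25 0 0 0" --pt "-0.15 0 0.25 0 0 0"

```text
t: 26.18
eef_pos: [623.5, 97.4, 391.2]
tcp_rot: [3.141, -0.025, -0.01]
ft_force: [-11.7, -2.6, 2.0]
opening: 0.336
```

Call:
arm_command --pt "0 0 0.05 0 0 0" --pt "0 0 0.08 0 0 0" --pt "0 0 0.08 0 0 0"

```text
t: 26.43
eef_pos: [623.5, 97.4, 390.7]
tcp_rot: [3.141, -0.026, -0.01]
ft_force: [-12.2, -3.6, 4.2]
opening: 0.335
```

Call:
arm_command --pt "0 0 0 0 0 0" --pt "0 0 0 0 0 0" --pt "0 0 0 0 0 0" --pt "0 0 0 0 0 0" --pt "0 0 0 0 0 0" --jaw 6

```text
t: 26.85
eef_pos: [624.7, 97.6, 390.7]
tcp_rot: [-3.141, -0.031, -0.01]
ft_force: [0.8, 1.0, 0.3]
opening: 0.61
```

Call:
arm_command --pt "0 0 -2 0 0 0" --pt "0 0 -5 0 0 0" --pt "0 0 -8.5 0 -1 0" --pt "-4 0 -10 0 -1.5 0" --pt "-8 0 -10 0 -1.5 0" --pt "-12 0 -10 0 -1.5 0" --pt "-16 0 -10 0 -1.5 0" --pt "-20 0 -10 0 -1.5 0" --pt "-20 0 -10 0 -1.5 0"

```text
t: 27.6
eef_pos: [416.0, 99.8, 484.5]
tcp_rot: [3.142, -0.002, -0.009]
ft_force: [1.4, -0.1, 2.1]
opening: 0.63
```

```bash
python3 - <<'E'
from sh import *
n=snap('scene','s14.png');t=snap('top','t14.png')
print('foot',shift(n,ld('s11.png'),346,224,360,242),'cap',shift(n,ld('s11.png'),355,178,369,195),'vs s13 foot',shift(n,ld('s13.png'),346,224,360,242))
print('top cap',shift(t,ld('t11.png'),290,134,305,149),'foot',shift(t,ld('t11.png'),292,158,310,169))
E
python3 go.py
```

```text
foot (array([0.75, 0.5 ]), 0.986) cap (array([1. , 0.5]), 0.987) vs s13 foot (array([0.  , 0.25]), 0.994)
top cap (array([ 0.25, -1.25]), 0.911) foot (array([ 0.5, -1. ]), 0.989)
t 27.7 grasp [421.7  99.7 313.9] rpy [-180.    -0.3   -0.5] F [1.2 0.3 0.6] open 59.9 j [ 0.08  0.12  1.88 -0.    1.13  0.09]
```

The cylinder moved 3.3 mm further in and stayed there after release. Its foot hadn't advanced when pushed at 12 N fully unloaded, so it is against the saddles. Now the gate.

```bash
python3 go.py 501.5 205 240 60 180 501.5 205 157 60 180
```

```text
t 27.7 grasp [421.7  99.7 313.9] rpy [-180.    -0.3   -0.5] F [1.2 0.3 0.6] open 59.9 j [ 0.08  0.12  1.88 -0.    1.13  0.09]
[  7.94 -10.6    7.44] [  0.2  -0.3 -60.5]
[  7.89 -10.6   15.74] [  0.2  -0.3 -60.5]
```

Call:
arm_command --pt "0.8 -1.1 0.5 0 0 -6.7" --pt "1.6 -2.3 1.2 0 0 -13.4" --pt "2.5 -3.5 2 0 0 -20" --pt "3.4 -4.7 2.8 0 0 -26.8" --pt "4.3 -5.9 3.6 0 0 -33.5" --pt "5.2 -7.1 4.4 0 0 -40" --pt "6.1 -8.3 5.2 0 0 -47" --pt "7 -9.5 6.2 0 0 -54" --pt "7.9 -10.6 7.4 0 0 -60.5" --pt "7.9 -10.6 7.4 0 0 -60.5" --jaw 5

```text
t: 28.53
eef_pos: [503.9, 206.2, 408.1]
tcp_rot: [3.14, -0.0, 1.052]
ft_force: [0.6, 0.2, 0.0]
opening: 0.528
```

```bash
python3 go.py 501.5 205 157 60 180; python3 - <<'E'
from sh import *
n=snap('scene','s15.png')
print('ball px unchanged?',shift(n,ld('scene0.png'),337,164,347,182), proj('scene',[501.5,205,172]))
E
```

```text
t 28.5333 grasp [504.2 206.1 236.8] rpy [179.9  -0.   60.3] F [0.6 0.2 0. ] open 50.2 j [ 0.27  0.37  1.75 -0.    1.01 -0.78]
[-0.23 -0.16  7.98] [ 0.1 -0.   0.3]
ball px unchanged? (array([0., 0.]), 1.0) [[341.63645251 167.81096369]]
```

Call:
arm_command --pt "-0.15 -0.1 2 0 0 0" --pt "-0.15 -0.1 4 0 0 0" --pt "-0.15 -0.1 6 0 0 0" --pt "-0.15 -0.1 7.5 0 0 0" --pt "-0.15 -0.1 7.9 0 0 0" --pt "-0.15 -0.1 7.9 0 0 0"

```text
t: 29.08
eef_pos: [500.8, 203.6, 331.2]
tcp_rot: [3.139, -0.001, 1.043]
ft_force: [-0.1, -0.4, 0.7]
opening: 0.524
```

Call:
arm_command --pt "0 0 0 0 0 0" --pt "0 0 0 0 0 0" --pt "0 0 0 0 0 0" --pt "0 0 0 0 0 0" --pt "0 0 0 0 0 0" --jaw 2

```text
t: 29.5
eef_pos: [500.5, 204.0, 332.0]
tcp_rot: [3.138, -0.002, 1.046]
ft_force: [-0.1, -0.2, 0.1]
opening: 0.24
```

```bash
python3 - <<'E'
from h import *
import subprocess
snap('scene','s16.png')
s=state(); Rt=R.from_euler('xyz',s['tcp_rot']); g=s['eef_pos']+Rt.apply([0,0,171.3]); H=np.array([597,149]); v=g[:2]-H
a0=np.degrees(np.arctan2(v[1],v[0])); print(g,s['opening']*95.1,s['ft_force'],a0,np.hypot(*v))
for lo in (0,37,74):
  b=np.radians(a0+lo); 
  G0=np.array([*(H+109*np.array([np.cos(b),np.sin(b)])),0]) if lo else np.array([*g[:2],0])
  y0=60-lo/109*105
  R0=R.from_euler('xyz',[180,0,y0],degrees=True); print('from',lo)
  for k in range(1,8):
    c=lo+k*37/7; b=np.radians(a0+c); G=np.array([*(H+109*np.array([np.cos(b),np.sin(b)])),0]); d=R0.inv().apply(G-G0)/10; print(k,d.round(2),'rz',round(k*37/7*105/109,1))
E
```

```text
[501.17247878 204.06447177 160.5896743 ] 21.49348880960037 [-0.11403244  0.28995753  0.2827761 ] 150.1174357290215 110.52153579515823
from 0
1 [-1.   0.2  0. ] rz 5.1
2 [-2.    0.34  0.  ] rz 10.2
3 [-2.98  0.57  0.  ] rz 15.3
4 [-3.93  0.89  0.  ] rz 20.4
5 [-4.85  1.3   0.  ] rz 25.5
6 [-5.73  1.79  0.  ] rz 30.6
7 [-6.55  2.36  0.  ] rz 35.6
from 37
1 [-0.25  0.97  0.  ] rz 5.1
2 [-0.42  1.96  0.  ] rz 10.2
3 [-0.49  2.97  0.  ] rz 15.3
4 [-0.46  3.97  0.  ] rz 20.4
5 [-0.35  4.97  0.  ] rz 25.5
6 [-0.14  5.95  0.  ] rz 30.6
7 [0.15 6.92 0.  ] rz 35.6
from 74
1 [0.85 0.53 0.  ] rz 5.1
2 [1.75 0.98 0.  ] rz 10.2
3 [2.69 1.35 0.  ] rz 15.3
4 [3.65 1.63 0.  ] rz 20.4
5 [4.64 1.82 0.  ] rz 25.5
6 [5.64 1.91 0.  ] rz 30.6
7 [6.65 1.92 0.  ] rz 35.6
```

```bash
cat > arc.py <<'E'
# rows along the gate arc: arc.py start_deg end_deg n  (deg of closing from a0)
import sys; from h import *
s=state(); Rt=R.from_euler('xyz',s['tcp_rot']); g=s['eef_pos']+Rt.apply([0,0,171.3]); H=np.array([597,149])
v=g[:2]-H; a=np.degrees(np.arctan2(v[1],v[0]))%360; w=np.degrees(s['tcp_rot'][2])
end,yend,n,rad=map(float,sys.argv[1:5]); n=int(n); R0=R.from_euler('xyz',[180,0,w],degrees=True)
print('g',g.round(1),'ang',a.round(1),'r',np.hypot(*v).round(1),'yaw',w.round(1),'open',s['opening']*95.1,'F',s['ft_force'].round(1))
for k in range(1,n+1):
    b=np.radians(a+(end-a)*k/n); r=np.hypot(*v)+(rad-np.hypot(*v))*k/n
    d=R0.inv().apply([*(H+r*np.array([np.cos(b),np.sin(b)])-g[:2]),0])/10; print([round(d[0],2),round(d[1],2),0,0,0,round(-(yend-w)*k/n,1)])
E
python3 arc.py 205 98 12 109
```

```text
g [501.2 204.1 160.6] ang 150.1 r 110.5 yaw 59.9 open 21.49348880960037 F [-0.1  0.3  0.3]
[np.float64(-0.88), np.float64(0.05), 0, 0, 0, np.float64(-3.2)]
[np.float64(-1.75), np.float64(0.17), 0, 0, 0, np.float64(-6.3)]
[np.float64(-2.61), np.float64(0.36), 0, 0, 0, np.float64(-9.5)]
[np.float64(-3.45), np.float64(0.62), 0, 0, 0, np.float64(-12.7)]
[np.float64(-4.27), np.float64(0.94), 0, 0, 0, np.float64(-15.9)]
[np.float64(-5.05), np.float64(1.33), 0, 0, 0, np.float64(-19.0)]
[np.float64(-5.81), np.float64(1.78), 0, 0, 0, np.float64(-22.2)]
[np.float64(-6.52), np.float64(2.28), 0, 0, 0, np.float64(-25.4)]
[np.float64(-7.19), np.float64(2.84), 0, 0, 0, np.float64(-28.6)]
[np.float64(-7.81), np.float64(3.45), 0, 0, 0, np.float64(-31.7)]
[np.float64(-8.38), np.float64(4.11), 0, 0, 0, np.float64(-34.9)]
[np.float64(-8.9), np.float64(4.81), 0, 0, 0, np.float64(-38.1)]
```

Call:
arm_command --pt "-0.9 0.05 0.1 0 0 -3.2" --pt "-1.75 0.2 0.2 0 0 -6.3" --pt "-2.6 0.35 0.2 0 0 -9.5" --pt "-3.45 0.6 0.2 0 0 -12.7" --pt "-4.3 0.95 0.2 0 0 -15.9" --pt "-5.05 1.35 0.2 0 0 -19" --pt "-5.8 1.8 0.2 0 0 -22.2" --pt "-6.5 2.3 0.2 0 0 -25.4" --pt "-7.2 2.85 0.2 0 0 -28.6" --pt "-7.8 3.45 0.2 0 0 -31.7" --pt "-8.4 4.1 0.2 0 0 -34.9" --pt "-8.9 4.8 0.2 0 0 -38.1"

```text
t: 30.55
eef_pos: [497.4, 102.6, 329.7]
tcp_rot: [3.138, 0.001, 1.714]
ft_force: [-0.7, 1.2, 0.5]
opening: 0.212
```

```bash
python3 arc.py 255 130 12 109;python3 - <<'E'
from sh import *
n=snap('scene','s17.png')
# black ball / peg: darkest small blob around the grasp; and is old ball place empty?
print('old ball spot diff', np.abs(n[162:172,337:347].astype(int)-ld('scene0.png')[162:172,337:347]).mean())
print('cyl foot',shift(n,ld('s14.png'),346,224,360,242,m=4),'cap',shift(n,ld('s14.png'),355,178,369,195,m=4))
E
```

```text
g [498.  102.6 158.4] ang 205.1 r 109.4 yaw 98.2 open 20.121431893394767 F [-0.7  1.2  0.5]
[np.float64(-0.75), np.float64(0.26), 0, 0, 0, np.float64(-2.7)]
[np.float64(-1.48), np.float64(0.58), 0, 0, 0, np.float64(-5.3)]
[np.float64(-2.18), np.float64(0.94), 0, 0, 0, np.float64(-8.0)]
[np.float64(-2.85), np.float64(1.36), 0, 0, 0, np.float64(-10.6)]
[np.float64(-3.5), np.float64(1.82), 0, 0, 0, np.float64(-13.3)]
[np.float64(-4.1), np.float64(2.33), 0, 0, 0, np.float64(-15.9)]
[np.float64(-4.67), np.float64(2.88), 0, 0, 0, np.float64(-18.6)]
[np.float64(-5.2), np.float64(3.48), 0, 0, 0, np.float64(-21.2)]
[np.float64(-5.68), np.float64(4.1), 0, 0, 0, np.float64(-23.9)]
[np.float64(-6.11), np.float64(4.76), 0, 0, 0, np.float64(-26.5)]
[np.float64(-6.5), np.float64(5.45), 0, 0, 0, np.float64(-29.2)]
[np.float64(-6.83), np.float64(6.17), 0, 0, 0, np.float64(-31.8)]
old ball spot diff 79.76
cyl foot (array([0., 0.]), 1.0) cap (array([0., 0.]), 0.976)
```

The bar is following, with Fy at 1.2 N, and the cylinder hasn't moved.

Call:
arm_command --pt "-0.75 0.25 0 0 0 -2.7" --pt "-1.5 0.6 0 0 0 -5.3" --pt "-2.2 0.95 0 0 0 -8" --pt "-2.85 1.35 0 0 0 -10.6" --pt "-3.5 1.8 0 0 0 -13.3" --pt "-4.1 2.35 0 0 0 -15.9" --pt "-4.65 2.9 0 0 0 -18.6" --pt "-5.2 3.5 0 0 0 -21.2" --pt "-5.7 4.1 0 0 0 -23.9" --pt "-6.1 4.75 0 0 0 -26.5" --pt "-6.5 5.45 0 0 0 -29.2" --pt "-6.85 6.15 0 0 0 -31.8"

```text
t: 31.6
eef_pos: [568.1, 43.8, 329.8]
tcp_rot: [3.139, 0.002, 2.267]
ft_force: [0.3, 0.5, 0.2]
opening: 0.211
```

```bash
python3 arc.py 264 130 6 109;python3 - <<'E'
from sh import *
n=snap('scene','s18.png')
print('cyl foot',shift(n,ld('s14.png'),346,224,360,242,m=4),'cap',shift(n,ld('s14.png'),355,178,369,195,m=4))
E
```

```text
g [568.7  43.8 158.5] ang 254.9 r 108.9 yaw 129.9 open 20.093512164123567 F [0.3 0.5 0.2]
[np.float64(-0.23), np.float64(0.17), 0, 0, 0, np.float64(-0.0)]
[np.float64(-0.46), np.float64(0.34), 0, 0, 0, np.float64(-0.0)]
[np.float64(-0.69), np.float64(0.52), 0, 0, 0, np.float64(-0.1)]
[np.float64(-0.91), np.float64(0.71), 0, 0, 0, np.float64(-0.1)]
[np.float64(-1.12), np.float64(0.9), 0, 0, 0, np.float64(-0.1)]
[np.float64(-1.33), np.float64(1.09), 0, 0, 0, np.float64(-0.1)]
cyl foot (array([0., 0.]), 1.0) cap (array([0., 0.]), 0.986)
```

Call:
arm_command --pt "-0.2 0.2 0 0 0 0" --pt "-0.45 0.35 0 0 0 0" --pt "-0.7 0.5 0 0 0 0" --pt "-0.9 0.7 0 0 0 0" --pt "-0.9 0.7 0 0 0 0"

```text
t: 32.07
eef_pos: [576.8, 42.7, 329.1]
tcp_rot: [-3.138, -0.006, 2.265]
ft_force: [-18.7, 13.6, 5.7]
opening: 0.212
```

Call:
arm_command --pt "-0.2 0.15 0 0 0 0" --pt "-0.3 0.25 0 0 0 0" --pt "-0.3 0.25 0 0 0 0"

```text
t: 32.32
eef_pos: [578.6, 42.6, 328.8]
tcp_rot: [-3.133, -0.011, 2.265]
ft_force: [-35.6, 13.5, 15.3]
opening: 0.212
```

That's a firm stop. I'll back off, open, lift straight up, retreat, then check.

Call:
arm_command --pt "0.3 -0.25 0 0 0 0" --pt "0.6 -0.45 0 0 0 0" --pt "0.6 -0.45 0 0 0 0"

```text
t: 32.57
eef_pos: [574.7, 43.1, 329.7]
tcp_rot: [3.14, 0.001, 2.265]
ft_force: [-7.1, 6.1, 0.2]
opening: 0.21
```

Call:
arm_command --pt "0 0 0 0 0 0" --pt "0 0 0 0 0 0" --pt "0 0 0 0 0 0" --pt "0 0 0 0 0 0" --jaw 3.4

```text
t: 32.9
eef_pos: [575.9, 42.2, 329.9]
tcp_rot: [3.139, 0.003, 2.266]
ft_force: [0.6, 0.3, -0.1]
opening: 0.349
```

```bash
python3 go.py 574 41 240 129.8 180
```

```text
t 32.9 grasp [576.6  42.1 158.6] rpy [179.8   0.2 129.8] F [ 0.6  0.3 -0.1] open 33.1 j [-0.04  0.51  1.76 -0.    0.87 -2.31]
[ 0.01 -0.19 -8.14] [0.2 0.2 0. ]
```

Call:
arm_command --pt "0 0 -1 0 0 0" --pt "0 0 -3 0 0 0" --pt "0 0 -6 0 0 0" --pt "0 0 -9 0 0 0" --pt "0 0 -12 0 0 0" --pt "2 -2.4 -13 0 0 0" --pt "4 -4.8 -14 0 0 0" --pt "6.4 -7.7 -14 0 0 0" --pt "8 -9.6 -14 0 0 0" --pt "9.6 -11.5 -14 0 0 0" --pt "9.6 -11.5 -14 0 0 0"

```text
t: 33.82
eef_pos: [421.8, 42.5, 470.3]
tcp_rot: [3.139, 0.003, 2.266]
ft_force: [1.4, -0.0, 0.6]
opening: 0.358
```

```bash
python3 - <<'E'
from sh import *
n=snap('scene','s19.png');t=snap('top','t19.png')
print('cyl foot',shift(n,ld('s14.png'),346,224,360,242,m=4),'cap',shift(n,ld('s14.png'),355,178,369,195,m=4),'top cap',shift(t,ld('t14.png'),290,132,305,147,m=4))
# ball: expected when shut, origin (628,96.7)
for th in (0,.05,.1,.2):
    c,s=np.cos(-th-.012),np.sin(-th-.012); q=np.array([597,149,0])+[c*-21-s*-107,s*-21+c*-107,173]
    print(th,q.round(),proj('scene',q).round(1),proj('top',q).round(1))
for nm,im,old,x0,y0,x1,y1 in (('scene',n,'s14.png',300,170,380,240),('top',t,'t14.png',285,140,345,200)):
    dk=((im.max(2)<60)&(ld(old).max(2)>=75)).astype(np.uint8)[y0:y1,x0:x1]
    k,l,st,ce=cv2.connectedComponentsWithStats(dk); print(nm,[(st[i][4],st[i][:4]+[x0,y0,0,0],(ce[i]+[x0,y0]).round(1)) for i in range(1,k) if st[i][4]>4])
E
python3 go.py
```

```text
cyl foot (array([0., 0.]), 1.0) cap (array([0., 0.]), 0.976) top cap (array([0., 0.]), 0.998)
0 [575.  42. 173.] [[339.6 202.7]] [[320.3 165.6]]
0.05 [569.  44. 173.] [[338.2 201.9]] [[319.8 167.7]]
0.1 [564.  45. 173.] [[337.  201.1]] [[319.2 169.8]]
0.2 [554.  49. 173.] [[334.7 199.3]] [[317.6 173.9]]
scene [(np.int32(33), array([337, 201,   4,  14]), array([338.5, 207. ]))]
top []
t 33.9167 grasp [426.   42.3 299.2] rpy [179.8   0.2 129.8] F [-0.6 -0.2 -0.4] open 34.2 j [-0.06  0.13  1.92  0.    1.09 -2.32]
```

```bash
python3 - <<'E'
from sh import *
from cell import job_done
n=snap('scene','s20.png');o=ld('scene0.png')
for k,b in dict(pot=(326,272,354,326),reg=(350,278,374,300),paint=(350,138,368,176),green=(397,170,416,206),tub=(377,156,402,184),spanner=(321,180,336,202),tripod=(310,132,334,170)).items(): print(k,shift(n,o,*b,m=4))
print('cyl',shift(n,ld('s19.png'),346,178,372,242,m=3)); s=state(); print(s['t'],s['ft_force'].round(1),abs(s['qvel']).max())
print(job_done())
E
```

```text
pot (array([0., 0.]), 1.0)
reg (array([0., 0.]), 0.999)
paint (array([0., 0.]), 0.999)
green (array([0., 0.]), 0.999)
tub (array([0., 0.]), 0.999)
spanner (array([0., 0.]), 0.992)
tripod (array([0., 0.]), 0.834)
cyl (array([0., 0.]), 1.0)
33.9667 [0.5 1.  0.1] 0.025742121223338445
the job is handed in; nothing more can be done
None
```

I handed the job in at 34 s with the cylinder standing in the large bracket's saddles and the bar shut. However, the foot did not stay on the bench throughout.

**Where it fell short:**
- **Foot off the bench:** while I was tipping the cylinder up, friction in the pads carried it and its foot rose about 10–18 mm. I lowered it back and finished the tip on the rim. While sliding it to the bracket I took most of its weight in the gripper, so the foot may have hovered by about a millimetre in places.
- **First two pushes into the saddles:** both stopped short, by about 7 mm and then about 3 mm. I regripped and pushed again each time.

**Last checks:**
- **Cylinder seating:** on the last push, with the weight taken off it, about 12 N of push no longer moved the foot. The cylinder stayed put after release and while I swung the bar shut. My two estimates of the seat position disagreed by several millimetres (about 622–631 mm), so the push is the main evidence that it is fully back.
- **Retaining bar:** it closed to a firm stop at about 36 N. In the scene camera the handle is within about 0.05 rad of fully shut; the top camera check did not pick it up.
- **Other items:** none of them moved in the scene camera. The match on the tripod was weaker (0.83).
- **Robot:** the arm is clear and touching nothing.

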